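Stack the mixing slabs with separator sheets

ROBOT

A 7-joint arm with a two-finger parallel gripper is mounted at the origin on a cart in front of the work surface, level with it; the furniture and walls round the work are solid. World frame = base frame: x ahead of the robot, y to its left, z up, the work surface at z = 0. Lengths are in m, angles in rad, forces in N, time in s.
With the tool pointing down it reaches from about 0.4 to 0.875 m from the base axis. Payload 19.3 kg.
Tool frame: the origin (TCP) lies at the very end of the fingers, on their centre line; the grasp point (between the pads) lies 19 mm behind it; z points along the fingers, y is the line along which they close (so a half turn about z gives the same grasp; the last joint's range is limited). The gripper opens to 85 mm and grips with 20 to 120 N. Pads are 22 mm wide; open, the fingers measure 114 mm over their backs; the gripper's body (76 mm by 85 mm) begins 54 mm behind the grasp point. The pads swing forward as they close: fully open they stand 13 mm farther back than shut.
Start: joints at [1.09, 0.521, -0.036, 1.599, 0.021, 1.021, -0.113], TCP at [0.25, -0.573, 0.231] pointing down, gripper open.
Joint ranges: [-2.91, 2.91], [-0.3, 2.13], [-1.5, 1.42], [0.17, 2.43], [-1.26, 4.41], [0.16, 1.93], [-2.52, 2.52]. Speed limits (rad/s): [1.89, 1.89, 2.39, 2.39, 3.01, 3.01, 3.01].

INTERFACE

Orientations are given as [roll, pitch, yaw] about the fixed x, y, z axes, in that order (R = Rz(yaw) Ry(pitch) Rx(roll)).
In Python, from workcell import bot gives the robot as it stands.
- The arm moves only by the tool servo_tool, never from a script. Its argument "plan" is a list of rows, each a list of 7 numbers: the finger opening in cm, from 0 to 8.54, then the shift along the tool's x, y, z in cm, then the turn, a rotation vector about the tool's x, y, z in degrees. In form: [[fingers, x, y, z, wx, wy, wz], ...]. A call has 1 to 10 rows; each row is the pose to reach, as a shift and turn from the pose commanded when the call began, along the tool's axes at that moment; what a row does not reach only later rows make up. A row lasts 1/10 s, in which the tool goes at most 50 mm and 8.59 degrees, less where a joint would pass 70% of its speed; a pose out of reach is approached as far as the arm can. A call with a gripper value outside its range is refused whole. The fingers move at their own pace and stop on an object; "force" is the grip in N (left out, the last holds). Time passes only in rows, so rows that repeat a pose let the fingers close. It gives the time, the measured TCP pose, the force, the opening and the grip force at its end, in the units of the state.
- bot.observe(): the state, without advancing time (a new reading comes with each control period).
- bot.grab_frame(name): name is "scene" or "side" or "wrist"; returns a dict with "frame" (420x560x3 uint8, blue, green, red), "mtx" (3x3 intrinsics, pixels), "R" (3x3) and "t" (3): a world point X has camera coordinates R X + t; the wrist camera has in their place "T_tool_cam" (4x4, takes a point from camera to tool coordinates, whose origin is the TCP and whose axes are the flange's). Camera axes: x right, y down, z forward; pixel columns grow to the right and rows downward; lengths in m; the calibration is good to about 2 mm. A picture is of the moment at which its call begins: read the wrist's pose just before it. There is no depth.
- bot.job_done(): hands the job in; it is judged then, once.
The state is a dict: "clock": time; "qpos": joint angles; "qd": joint speeds; "joint_efforts": joint torques, N m; "position": TCP position; "tool_rot": TCP orientation; "force": force on the tool from outside, world axes, zero at the start; "moment": the same for the moment, N m; "grip_width": finger opening in m; "finger_force": force on a finger pad.
Only numpy, scipy, OpenCV 4.12 (cv2) and the standard library are available. Lean on these libraries where they do the work, as an engineer would, in place of code of your own. Each camera call takes 0.05 s, during which the arm holds its last target. There are 200 camera calls.

TASK

Open the rod nest by lifting off its cover and lean the cover against its rest, low short edge behind the lip, underside on the rail and handle side facing up and toward the robot; leave it leaning there so that the slabs can air. Then put all the loose ceramic slabs away in the nest, flat on top of the slab already there, with exactly one separator sheet under each slab you add; leave any sheets you do not need out of the nest or flat on the very top, and do not disturb the tooth models, the tin or the small box.

Things in the scene. Friction and masses are not known exactly. Their poses are not given: they have to be found in the camera images.
- nest: fixed stacking nest: base plate 150 x 96 x 4 mm with eight upright 8 mm steel rods, tops 84 mm above the worktop: two at each short end (x = +-67, y = +-20 mm), two on each long side (x = +-48, y = +-41 mm); inner space 126 x 74 mm, the middle 88 mm of each long side open for fingers; origin: centre of its underside, x along its length, z up
- base_slab: glazed white ceramic slab 110 x 58 x 12 mm that already lies on the nest's base plate (underside 4 mm above the worktop); origin: centre of its underside, x along its length
- cover: aluminium cover board 150 x 100 x 6 mm, about 0.18 kg, lying loose on the nest's rods at the start; on top a black bar handle 70 mm long in x, 14 mm wide in y, its bar 22 to 36 mm above the board's underside, free below except for feet at x = +-29 mm; origin: centre of the board's underside, x along its length, z toward the handle side
- rest: fixed rest: base plate 160 (x) x 120 (y) x 4 mm; front lip 16 mm high, inner face at x = -70 mm; level 10 mm rail along y centred at x = +16 mm, 69 mm up, on posts at y = +-54 mm. A cover with its low short edge behind the lip and underside on the rail leans 43 deg (0.75 rad) from level, its origin at x = -10, z = 55 mm. Origin: centre of underside, x from lip to rail, away from the robot
- sheet_stand: low wooden block 100 x 46 x 12 mm fixed to the worktop, under the pile of separator sheets; origin: centre of its underside, x along its length
- slab_a: one of up to four identical glazed white ceramic mixing slabs, a plain 110 x 58 x 12 mm plate with slightly rounded edges, 0.18 kg, lying flat on the worktop at the start (3 or 4 are present; None at the start = absent); origin: centre of its underside, x along its length, z up
- slab_b: one of up to four identical glazed white ceramic mixing slabs, a plain 110 x 58 x 12 mm plate with slightly rounded edges, 0.18 kg, lying flat on the worktop at the start (3 or 4 are present; None at the start = absent); origin: centre of its underside, x along its length, z up
- slab_c: one of up to four identical glazed white ceramic mixing slabs, a plain 110 x 58 x 12 mm plate with slightly rounded edges, 0.18 kg, lying flat on the worktop at the start (3 or 4 are present; None at the start = absent); origin: centre of its underside, x along its length, z up
- slab_d: one of up to four identical glazed white ceramic mixing slabs, a plain 110 x 58 x 12 mm plate with slightly rounded edges, 0.18 kg, lying flat on the worktop at the start (3 or 4 are present; None at the start = absent); origin: centre of its underside, x along its length, z up
- sheet_1: one of four identical stiff grey plastic separator sheets, 116 x 64 x 6 mm, 0.04 kg, lying in one neat pile on the sheet stand at the start (sheet_4 on top, sheet_1 at the bottom), long sides aligned; origin: centre of its underside, x along its length, z up
- sheet_2: one of four identical stiff grey plastic separator sheets, 116 x 64 x 6 mm, 0.04 kg, lying in one neat pile on the sheet stand at the start (sheet_4 on top, sheet_1 at the bottom), long sides aligned; origin: centre of its underside, x along its length, z up
- sheet_3: one of four identical stiff grey plastic separator sheets, 116 x 64 x 6 mm, 0.04 kg, lying in one neat pile on the sheet stand at the start (sheet_4 on top, sheet_1 at the bottom), long sides aligned; origin: centre of its underside, x along its length, z up
- sheet_4: one of four identical stiff grey plastic separator sheets, 116 x 64 x 6 mm, 0.04 kg, lying in one neat pile on the sheet stand at the start (sheet_4 on top, sheet_1 at the bottom), long sides aligned; origin: centre of its underside, x along its length, z up
- die_models: pair of cream stone tooth models, 56 x 66 x 49 mm, a bystander; origin: centre of its underside
- wax_tin: flat round metal tin, 64 mm across, 22 mm high, a bystander; origin: centre of its underside
- wheel_box: small flat box, 36 x 50 x 16 mm, a bystander; origin: centre of its underside

How it is judged:
By the outcome, as a careful person would: the job done as asked, in the order asked, and still so for the second after the job is handed in, with the robot touching nothing.
Of slab_a, slab_b, slab_c, slab_d only 3 to 4 are there at a start; the rules pass over those that are not, and their reading is None.
At some moment in a run one of slab_a, slab_b, slab_c, slab_d may be knocked a few centimetres aside while the robot is not near it.
It also fails if it takes over 210 s, if anything falls off the work surface, if the arm or the gripper's body presses on something with over 40 N, if the wrist force passes 120 N, or if a joint passes its speed limit or range.

## Working session

There is one attempt and no reset: what is moved stays moved. The work goes in short steps, Python scripts to look and compute and a tool call to move; the robot and the scene stay as the last step left them, time stands still between calls to the robot, and variables do not carry over. Pictures are saved under pics/ and viewed, at most 14 in all, crops included, and the job is handed in when it is done.

Besides the shell and the picture viewer there is one more tool, called after "Request:" by a JSON object that holds its "op" and its "data", one argument or row to a line. servo_tool: Moves the arm, as the interface text tells. Its arguments: {"type":"object","properties":{"plan":{"type":"array","items":{"type":"array","items":{"type":"number"}}},"force":{"type":"number"}},"required":["plan"]}

```bash
ls; mkdir -p pics; cat > h.py <<'E'
import numpy as np, cv2
from scipy.spatial.transform import Rotation as Ro
from workcell import bot
def ray(c,u,v):
    d=c['R'].T@np.linalg.inv(c['mtx'])@np.array([u,v,1.]); o=-c['R'].T@c['t']; return o,d
def plane(c,u,v,z):
    o,d=ray(c,u,v); return o+d*(z-o[2])/d[2]
def proj(c,X):
    p=c['mtx']@(c['R']@np.array(X)+c['t']); return p[:2]/p[2]
def grab(n,save=None):
    s=bot.observe(); c=bot.grab_frame(n)
    if n=='wrist':
        T=np.eye(4); T[:3,:3]=Ro.from_euler('xyz',s['tool_rot']).as_matrix(); T[:3,3]=s['position']
        W=T@c['T_tool_cam']; c['R']=W[:3,:3].T; c['t']=-c['R']@W[:3,3]
    if save: cv2.imwrite('pics/'+save,c['frame'])
    return c
E
python3 - <<'E'
from h import *
s=bot.observe(); print(s)
for n in('scene','side','wrist'):
    c=grab(n,n+'0.png'); print(n,-c['R'].T@c['t'],c['R'][2],c['mtx'][0,0])
    if n=='wrist':print(c['T_tool_cam'])
a=[cv2.imread(f'pics/{n}0.png') for n in('scene','side')]
E
```

```text
pics
{'clock': 0.0, 'qpos': array([ 1.08980508,  0.52201831, -0.03631658,  1.59997648,  0.02122452,
        1.02109877, -0.1128001 ]), 'qd': array([-0.00042493, -0.00107266, -0.00061189, -0.00088007,  0.00052928,
        0.00043293,  0.00102807]), 'joint_efforts': array([-3.15914776e-04, -9.27098894e+01,  1.97983235e+00, -3.69928730e+01,
        1.78766856e-02,  8.19585635e-03, -2.89172146e-05]), 'position': array([ 0.24941062, -0.57272704,  0.23073447]), 'tool_rot': array([-3.14048225e+00,  1.05118142e-04,  4.10784106e-01]), 'force': array([-0.5205995 ,  0.48888207,  0.98048596]), 'moment': array([ 0.02492211,  0.0300645 , -0.02838033]), 'finger_force': 0.0, 'grip_width': 0.0857419191258859}
scene [-0.07427152  0.87863091  0.95095527] [ 0.46116305 -0.64818821 -0.60595437] 437.1465705897245
side [0.53471    0.72322705 1.26958106] [ 0.0289687  -0.52996785 -0.8475228 ] 474.4113561523792
wrist [ 0.32143066 -0.54230111  0.37357476] [-0.27770643 -0.11953264 -0.95320044] 289.76402003821994
[[ 9.84071546e-04 -9.53230696e-01 -3.02242073e-01  7.81526656e-02]
 [ 9.99999254e-01  1.15684848e-03 -3.92641121e-04  6.84212329e-04]
 [ 7.23925851e-04 -3.02241461e-01  9.53231124e-01 -1.42786505e-01]
 [ 0.00000000e+00  0.00000000e+00  0.00000000e+00  1.00000000e+00]]
```

View pics/scene0.png

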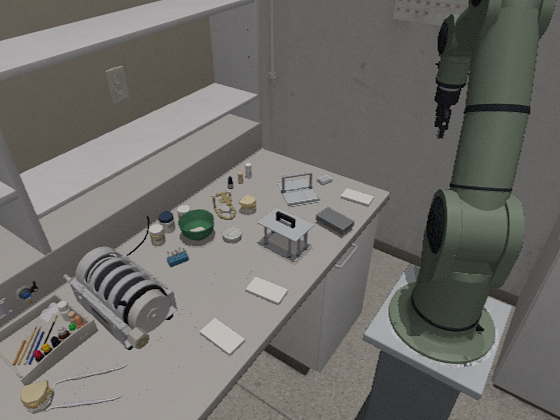

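View pics/side0.png

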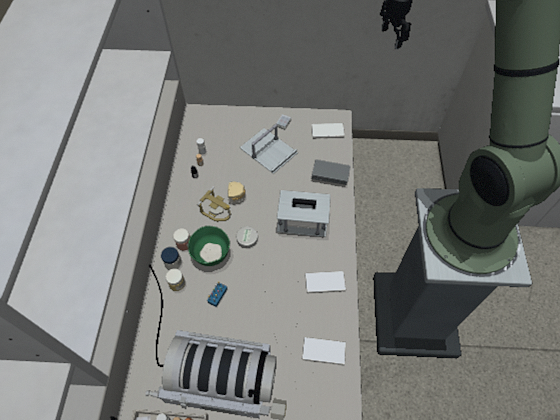

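Both views show three loose slabs, at side px (327,130), (325,282) and (323,350). The cover is on the nest at (303,212), the sheet pile at (330,172), the rest at (268,150), the tin at (247,236) and the models at (213,205).

```bash
cat > m.py <<'E'
from h import *
def seg(c,seed,tol=14,rad=45):
    f=cv2.GaussianBlur(c['frame'],(3,3),0); m=np.zeros((f.shape[0]+2,f.shape[1]+2),np.uint8)
    cv2.floodFill(f,m,seed,0,(tol,)*3,(tol,)*3,4|cv2.FLOODFILL_FIXED_RANGE|cv2.FLOODFILL_MASK_ONLY|(255<<8))
    m=m[1:-1,1:-1]; m=cv2.morphologyEx(m,cv2.MORPH_OPEN,np.ones((3,3)))
    k=max(cv2.findContours(m,cv2.RETR_EXTERNAL,cv2.CHAIN_APPROX_NONE)[0],key=cv2.contourArea)
    return k[:,0].astype(float)
def rect(c,seed,z,tol=14):
    k=seg(c,seed,tol); P=np.array([plane(c,u,v,z)[:2] for u,v in k])
    (x,y),(w,h),a=cv2.minAreaRect((P*1000).astype(np.float32))
    if w<h: w,h,a=h,w,a+90
    return np.round([x,y,w,h,(a+90)%180-90],1)
E
python3 - <<'E'
from m import *
s=grab('side'); c=grab('scene')
for n,z,a,b in [('s1',.012,(327,130),(357,197)),('s2',.012,(325,282),(267,290)),('s3',.012,(323,350),(222,336)),('sheets',.036,(330,170),(335,217)),('cover',.090,(288,215),(275,232))]:
    print(n,rect(s,a,z),rect(c,b,z))
for n,f,x0,y0,x1,y1 in[('s',s,180,100,350,250),('c',c,215,160,385,270)]:
    g=cv2.resize(f['frame'][y0:y1,x0:x1],None,fx=4.5,fy=4,interpolation=cv2.INTER_CUBIC) if 0 else cv2.resize(f['frame'][y0:y1,x0:x1],None,fx=4,fy=4,interpolation=cv2.INTER_CUBIC)
    cv2.imwrite(f'pics/z{n}.png',g)
E
```

```text
s1 [ 435.8 -374.9  102.2   49.9    2.8] [ 437.3 -377.7  104.9   52.1    4.6]
s2 [443.2 189.1 105.   52.5   6. ] [444.6 187.8 105.8  53.7   6.2]
s3 [445.8 383.1 105.   53.1  -4.1] [446.9 382.1 106.2  54.1  -4.2]
sheets [ 427.1 -185.3  113.8   60.1   -9.7] [ 427.6 -186.   111.2   58.   -10.6]
cover [510.8 -11.7 147.3  97.3  -3.2] [475.8  83.7 102.4  62.9 -54.3]
```

View pics/zs.png

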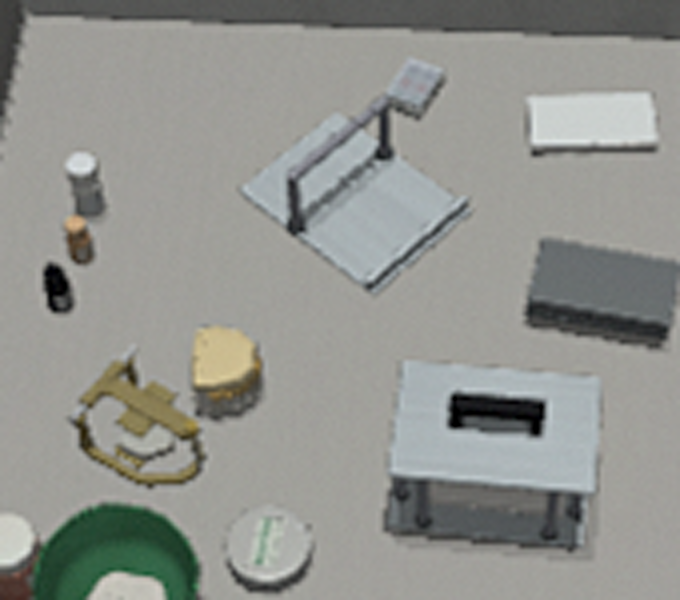

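```bash
python3 - <<'E'
from m import *
s=grab('side')
q=lambda u,v,z:plane(s,180+u/4,100+v/4,z)[:2]*1000
lipR,lipL=q(370,284,.016),q(470,200,.016)
rA,rB=q(292,173,.072),q(388,99,.072)
fA,fB=q(240,190,.004),q(335,113,.004)
for n,a in zip(['lip1','lip2','rail1','rail2','far1','far2'],[lipR,lipL,rA,rB,fA,fB]): print(n,a.round(1))
for a,b in((lipR,lipL),(rA,rB),(fA,fB)): print(np.hypot(*(a-b)),np.degrees(np.arctan2(*(a-b)[::-1]))-90, (a+b)/2)
k=seg(s,(288,215)); 
# handle black: 
f=s['frame'];m=((f.max(2)<45)*255).astype(np.uint8);m[:195]=0;m[225:]=0;m[:,:285]=0;m[:,325:]=0
ys,xs=np.nonzero(m);print('handle px',xs.min(),xs.max(),ys.min(),ys.max(),plane(s,xs.mean(),ys.min()+3.5,.120))
print(plane(s,180+500/4,100+406/4,.120))
o=bot.observe();print(o['clock'])
E
```

```text
lip1 [ 615.2 -185.3]
lip2 [ 536.8 -276.2]
rail1 [ 681.5 -252.2]
rail2 [ 608.4 -334.8]
far1 [ 732.5 -286.9]
far2 [ 657.9 -376.5]
120.07135382685534 -40.78797854008797 [ 575.99160888 -230.7101567 ]
110.33805725958018 -41.52453291822667 [ 644.95012502 -293.47969377]
116.55443840656771 -39.76902546452304 [ 695.20501521 -331.69314939]
handle px 293 315 199 208 [ 0.51229433 -0.00324263  0.12      ]
[ 0.50878314 -0.00681077  0.12      ]
0.3
```

```bash
cat >> h.py <<'E'
def to(x,y,z,yaw,tilt=0,cur=None):
    """row numbers: TCP target in mm, yaw of tool x in deg, tilt deg = pitch tool outward (z toward tool-x dir)"""
    s=bot.observe()
    R=Ro.from_euler('xyz',s['tool_rot']) ; p=s['position']*1000
    if cur is not None: p,R=cur
    Rt=Ro.from_euler('z',yaw,degrees=True)*Ro.from_euler('y',-tilt,degrees=True)*Ro.from_euler('x',180,degrees=True)
    d=R.inv().apply(np.array([x,y,z])-p)/10; w=(R.inv()*Rt).as_rotvec(degrees=True)
    print('shift cm',d.round(2),'turn',w.round(1),'dist',np.linalg.norm(d).round(1), 't',s['clock'])
    return np.array([x,y,z],float),Rt
E
python3 -c "
from h import *
to(511,-9,210,-3.2)"
```

```text
shift cm [ 46.49 -41.26   2.13] turn [-0.   0.  26.7] dist 62.2 t 0.3
```

Request:
{"op": "servo_tool", "data": {
  "plan": [
    [5,46.5,-41.3,2.1,0,0,26.7],
    [5,46.5,-41.3,2.1,0,0,26.7],
    [5,46.5,-41.3,2.1,0,0,26.7],
    [5,46.5,-41.3,2.1,0,0,26.7],
    [5,46.5,-41.3,2.1,0,0,26.7],
    [5,46.5,-41.3,2.1,0,0,26.7],
    [5,46.5,-41.3,2.1,0,0,26.7],
    [5,46.5,-41.3,2.1,0,0,26.7],
    [5,46.5,-41.3,2.1,0,0,26.7],
    [5,46.5,-41.3,2.1,0,0,26.7]
  ]
}}

```text
clock: 1.3
position: [0.4589, -0.1204, 0.2147]
tool_rot: [3.141, -0.001, -0.055]
force: [1.5, -1.1, 0.7]
grip_width: 0.0501
finger_force: 0.0
```

```bash
python3 -c "
from h import *
to(511,-9,210,-3.2)"
```

```text
shift cm [  4.58 -11.41   0.48] turn [ 0. -0.  0.] dist 12.3 t 1.3
```

Request:
{"op": "servo_tool", "data": {
  "plan": [
    [5,4.6,-11.4,0.4,0,0,0],
    [5,4.6,-11.4,0.4,0,0,0],
    [5,4.6,-11.4,0.4,0,0,0],
    [5,4.6,-11.4,0.4,0,0,0],
    [5,4.6,-11.4,0.4,0,0,0],
    [5,4.6,-11.4,0.4,0,0,0]
  ]
}}

```text
clock: 1.9
position: [0.5102, -0.0122, 0.2106]
tool_rot: [3.141, 0.0, -0.057]
force: [1.1, -0.5, 0.4]
grip_width: 0.0499
finger_force: 0.0
```

```bash
python3 - <<'E'
from m import *
o=bot.observe();print(o['position'],o['tool_rot'],o['force'])
c=grab('wrist','w1.png')
to(511,-9,97,-3.2)
E
```

```text
[ 0.51022313 -0.01223958  0.21057119] [ 3.14115493e+00  1.74206422e-04 -5.67066418e-02] [ 1.09877898 -0.49906705  0.44724107]
shift cm [ 0.05 -0.34 11.36] turn [ 0.  -0.  -0.1] dist 11.4 t 1.95
```

View pics/w1.png

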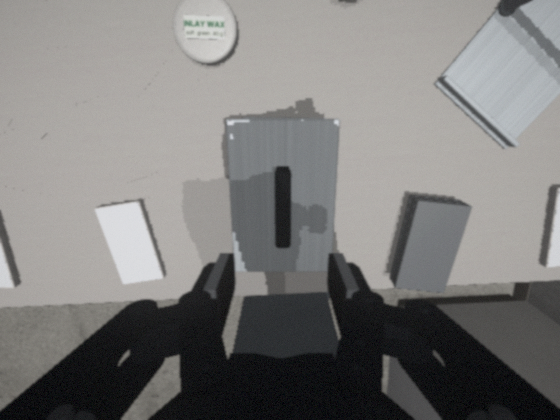

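The wrist view shows the handle at px (275–291, 167–247) on the cover. The rest's lip runs from (438,83) to (513,145), and the sheet pile is at (432,240).

```bash
python3 - <<'E'
from m import *
c=grab('wrist')
f=c['frame'];m=((f.max(2)<40)*255).astype(np.uint8);m[:160]=0;m[255:]=0;m[:,:262]=0;m[:,305:]=0
k=max(cv2.findContours(m,cv2.RETR_EXTERNAL,cv2.CHAIN_APPROX_NONE)[0],key=cv2.contourArea)[:,0]
P=np.array([plane(c,u,v,.12)[:2]*1000 for u,v in k.astype(float)],np.float32);print('handle',cv2.minAreaRect(P))
print('cover corners',[plane(c,u,v,.09).round(4)[:2] for u,v in((228,118),(339,119),(333,271),(233,268))])
print('lip',plane(c,442,76,.016),plane(c,515,146,.016),'plate near corner')
print('sheets',rect(c,(435,235),.036)); print('s2',rect(c,(130,245),.012))
E
```

```text
handle ((515.2348022460938, -13.99219799041748), (11.27608871459961, 68.96605682373047), 87.2789535522461)
cover corners [array([0.5907, 0.0289]), array([ 0.5845, -0.0672]), array([ 0.4362, -0.0617]), array([0.4453, 0.04  ])]
lip [ 0.62105108 -0.19068982  0.016     ] [ 0.54263233 -0.28212902  0.016     ] plate near corner
sheets [ 424.3 -209.4  154.4  132.2  -86.6]
s2 [444.  185.9 105.5  53.7   6.4]
```

```bash
python3 -c "
from h import *
to(560,-220,230,-40)"
```

```text
shift cm [ 6.14 20.47 -1.93] turn [ 0.  -0.  36.7] dist 21.5 t 2.0
```

Request:
{"op": "servo_tool", "data": {
  "plan": [
    [5,6.1,20.5,-1.9,0,0,36.7],
    [5,6.1,20.5,-1.9,0,0,36.7],
    [5,6.1,20.5,-1.9,0,0,36.7],
    [5,6.1,20.5,-1.9,0,0,36.7],
    [5,6.1,20.5,-1.9,0,0,36.7],
    [5,6.1,20.5,-1.9,0,0,36.7],
    [5,6.1,20.5,-1.9,0,0,36.7],
    [5,6.1,20.5,-1.9,0,0,36.7]
  ]
}}

```text
clock: 2.8
position: [0.56, -0.2178, 0.2295]
tool_rot: [-3.141, 0.001, -0.693]
force: [0.5, 1.2, -0.7]
grip_width: 0.0502
finger_force: 0.0
```

```bash
python3 - <<'E'
from m import *
o=bot.observe();print(o['position'],o['tool_rot'])
c=grab('wrist','w2.png')
to(514,-13.5,190,-3)
E
```

```text
[ 0.5600057  -0.21781595  0.2294754 ] [-3.14115024e+00  6.21666149e-04 -6.93392002e-01]
shift cm [-16.6  -12.77   3.97] turn [ -0.    0.  -36.7] dist 21.3 t 2.85
```

View pics/w2.png

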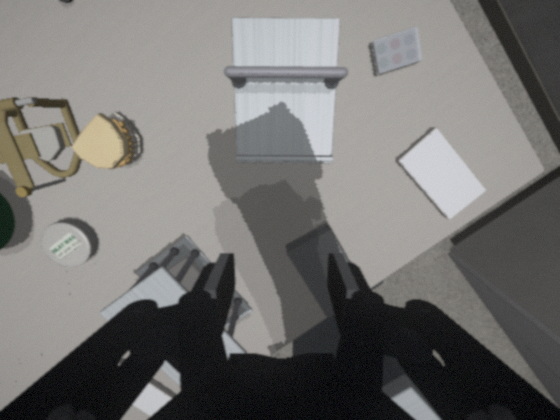

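Seen from the wrist, the rest's far plate corners are at (232,18) and (339,18), its rail ends at (227,72) and (347,73), and its front lip corners at (236,161) and (332,162).

```bash
python3 - <<'E'
from m import *
c=grab('wrist')
g=cv2.cvtColor(c['frame'],cv2.COLOR_BGR2GRAY)
print('col285',g[148:168,285],g[12:24,285],g[62:84,285])
mm=lambda u,v,z:(plane(c,u,v,z)[:2]*1000).round(1)
fa,fb=mm(232,18,.004),mm(339,17.5,.004); la,lb=mm(236,161,.016),mm(332,162,.016)
ra,rb=mm(227,72,.069),mm(347,73,.069)
for n,a,b in(('far',fa,fb),('lip',la,lb),('rail',ra,rb)):
    print(n,a,b,np.hypot(*(a-b)).round(1),'yaw',(np.degrees(np.arctan2(*(a-b)[::-1]))-90).round(2),'mid',(a+b)/2)
    for off in {'far':[80],'lip':[-74,-80],'rail':[16]}[n]:
        y=np.radians(-40.5); print('   origin',(a+b)/2-off*np.array([np.cos(y),np.sin(y)]))
E
```

```text
col285 [118 120 118 120 115 117 112 102 105 122 122 118 109  99 103 105 107 107
 107 105] [160 157 158 161 159 162 173 189 195 196 198 197] [199 202 201 195 169 142 134 141 150 164 158 145 134 123 110 104 111 121
 125 128 141 161]
far [ 735.4 -292.6] [ 660.5 -383.7] 117.9 yaw -39.43 mid [ 697.95 -338.15]
   origin [ 637.11752275 -286.19415613]
lip [ 616.6 -192.6] [ 540.5 -282.4] 117.7 yaw -40.28 mid [ 578.55 -237.5 ]
   origin [ 634.82004145 -285.55915558]
   origin [ 639.38247725 -289.45584387]
rail [ 685.3 -254.2] [ 611.5 -341.9] 114.6 yaw -40.08 mid [ 648.4  -298.05]
   origin [ 636.23350455 -287.65883123]
```

Request:
{"op": "servo_tool", "data": {
  "plan": [
    [5,-16.6,-12.8,4,0,0,-36.7],
    [5,-16.6,-12.8,4,0,0,-36.7],
    [5,-16.6,-12.8,4,0,0,-36.7],
    [5,-16.6,-12.8,4,0,0,-36.7],
    [5,-16.6,-12.8,4,0,0,-36.7],
    [5,-16.6,-12.8,4,0,0,-36.7],
    [5,-16.6,-12.8,4,0,0,-36.7],
    [5,-16.6,-12.8,4,0,0,-36.7]
  ]
}}

```text
clock: 3.7
position: [0.5151, -0.0157, 0.1897]
tool_rot: [3.141, -0.0, -0.058]
force: [1.1, -0.3, 0.5]
grip_width: 0.05
finger_force: 0.0
```

```bash
python3 - <<'E'
from m import *
to(514,-13.5,97,-3)
E
```

```text
shift cm [-0.13 -0.22  9.27] turn [ 0.  -0.  -0.3] dist 9.3 t 3.7
```

Request:
{"op": "servo_tool", "data": {
  "plan": [
    [5,-0.1,-0.1,5,0,0,0],
    [5,-0.1,-0.1,7.5,0,0,0],
    [5,-0.1,-0.1,9.2,0,0,0],
    [5,-0.1,-0.1,9.2,0,0,0],
    [1,-0.1,-0.1,9.2,0,0,0],
    [0.5,-0.1,-0.1,9.2,0,0,0],
    [0.5,-0.1,-0.1,9.2,0,0,0],
    [0.5,-0.1,-0.1,9.2,0,0,0],
    [0.5,-0.1,-0.1,9.2,0,0,0]
  ],
  "force": 60
}}

```text
clock: 4.6
position: [0.5146, -0.0136, 0.0988]
tool_rot: [-3.142, -0.002, -0.056]
force: [-0.7, -1.2, 7.0]
grip_width: 0.0126
finger_force: 58.6
```

Request:
{"op": "servo_tool", "data": {
  "plan": [
    [0.5,0,0,-1,0,0,0],
    [0.5,0,0,-3,0,0,0],
    [0.5,0,0,-6,0,0,0],
    [0.5,0,0,-10,0,0,0],
    [0.5,0,0,-12,0,0,0],
    [0.5,0,0,-12,0,0,0]
  ]
}}

```text
clock: 5.2
position: [0.5152, -0.0134, 0.2213]
tool_rot: [-3.141, -0.006, -0.056]
force: [-0.3, -0.2, -2.1]
grip_width: 0.013
finger_force: 59.0
```

```bash
python3 - <<'E'
from m import *
c=grab('wrist')
f=grab('side','s2.png'); g=grab('scene')
k=cv2.resize(f['frame'][130:280,220:360],None,fx=3.5,fy=3.5,interpolation=cv2.INTER_CUBIC)
w=c['frame'][60:420,130:430]
cv2.imwrite('pics/mix.png',np.hstack([cv2.resize(k,(400,430)),cv2.resize(w,(390,430))]))
o=bot.observe();print(o['position'],o['tool_rot'],o['force'])
E
```

```text
[ 0.51347813 -0.01349647  0.21737997] [ 3.14152353e+00  3.27697826e-04 -5.52780060e-02] [ 0.43152188  0.39688385 -1.11849879]
```

View pics/mix.png

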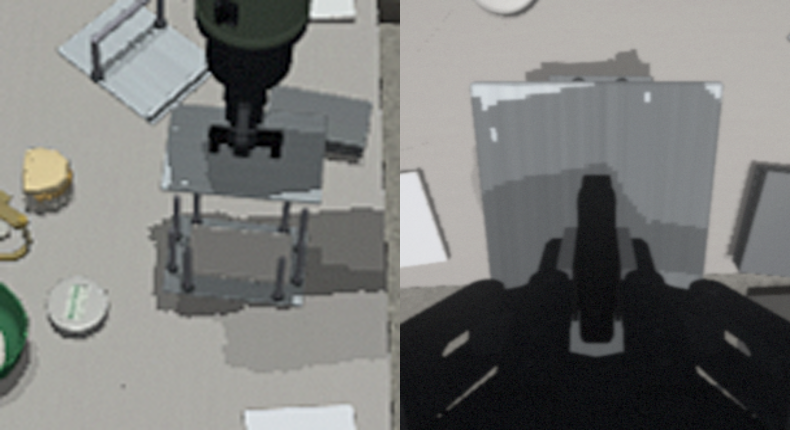

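The cover is held cleanly. Its far edge in the wrist view runs from px (184,129.5) to (378,129.5).

```bash
python3 - <<'E'
from m import *
c=grab('wrist'); o=bot.observe()
R=Ro.from_euler('xyz',o['tool_rot'])
z=o['position'][2]-.0088
P=[plane(c,u,129.5,z) for u in(184,378)]
for p in P: print((R.inv().apply(p-o['position'])*1000).round(1))
# targets for rest origin, cover origin offset 14.8 below TCP along tool z
ro=np.array([635.5,-285.,0]); yaw=-40.2; t=43
Rz=Ro.from_euler('z',yaw,degrees=True)
n=np.array([-np.sin(np.radians(t)),0,np.cos(np.radians(t))]); a=np.array([np.cos(np.radians(t)),0,np.sin(np.radians(t))])
for nm,dx,lift in(('pre',5,60),('near',5,12),('final',4,2)):
    X=np.array([-10+dx,0,55+lift])+14.8*n
    X=ro+Rz.apply(X); print(nm,X.round(1)); to(*X,yaw,t)
to(560,-150,230,-40.2,0)
E
```

```text
[ 72.7 -48.8   8.7]
[72.8 49.3  8.7]
pre [ 624.  -275.3  125.8]
shift cm [12.5  25.53  9.1 ] turn [-13.9  41.5  35.3] dist 29.8 t 5.4
near [ 624.  -275.3   77.8]
shift cm [12.51 25.53 13.9 ] turn [-13.9  41.5  35.3] dist 31.6 t 5.4
final [ 623.2 -274.6   67.8]
shift cm [12.43 25.47 14.9 ] turn [-13.9  41.5  35.3] dist 32.0 t 5.4
shift cm [ 5.41 13.38 -1.31] turn [ 0.   0.1 37. ] dist 14.5 t 5.4
```

```bash
cat > rest.py <<'E'
from m import *
ro=np.array([635.5,-285.,0]); yaw=-40.2; t=43
Rz=Ro.from_euler('z',yaw,degrees=True); c,s=np.cos(np.radians(t)),np.sin(np.radians(t))
n=np.array([-s,0,c]); a=np.array([c,0,s])
def tgt(dx,lift):
    X=ro+Rz.apply(np.array([-10+dx,0,55+lift])+14.8*n+2.3*a); print(dx,lift,X.round(1),end=' '); return to(*X,yaw,t)
E
python3 -c "
from rest import *
tgt(5,100)"
```

```text
5 100 [ 625.3 -276.3  167.4] shift cm [12.63 25.63  4.95] turn [-13.9  41.5  35.3] dist 29.0 t 5.4
```

Request:
{"op": "servo_tool", "data": {
  "plan": [
    [0.5,3,7,0,-2,5,5],
    [0.5,6,12,0,-4,11,9],
    [0.5,9,17,1,-6.5,19,16],
    [0.5,12.6,25.6,3,-9,27,23],
    [0.5,12.6,25.6,4.9,-13.9,41.5,35.3],
    [0.5,12.6,25.6,4.9,-13.9,41.5,35.3],
    [0.5,12.6,25.6,4.9,-13.9,41.5,35.3],
    [0.5,12.6,25.6,4.9,-13.9,41.5,35.3],
    [0.5,12.6,25.6,4.9,-13.9,41.5,35.3],
    [0.5,12.6,25.6,4.9,-13.9,41.5,35.3]
  ]
}}

```text
clock: 6.4
position: [0.6534, -0.2719, 0.2185]
tool_rot: [3.098, -0.66, -0.695]
force: [-0.5, 0.2, -2.7]
grip_width: 0.0123
finger_force: 59.1
```

```bash
python3 -c "
from rest import *
tgt(5,100);tgt(5,15);tgt(4,6);tgt(4,0)
o=bot.observe();print(o['qpos'].round(2),o['force'])
c=grab('side');cv2.imwrite('pics/s3.png',cv2.resize(c['frame'][90:220,200:360],None,fx=4,fy=4,interpolation=cv2.INTER_CUBIC))"
```

```text
5 100 [ 625.3 -276.3  167.4] shift cm [-4.62  2.01  2.97] turn [2.3 5.2 0.4] dist 5.8 t 6.4
5 15 [ 625.3 -276.3   82.4] shift cm [-9.83  1.72  9.68] turn [2.3 5.2 0.4] dist 13.9 t 6.4
4 6 [ 624.5 -275.7   73.4] shift cm [-10.46   1.69  10.33] turn [2.3 5.2 0.4] dist 14.8 t 6.4
4 0 [ 624.5 -275.7   67.4] shift cm [-10.83   1.67  10.8 ] turn [2.3 5.2 0.4] dist 15.4 t 6.4
[-0.29  0.55  0.6   1.96  0.41  0.16 -2.52] [-0.46051802  0.24482318 -2.73375701]
```

View pics/s3.png

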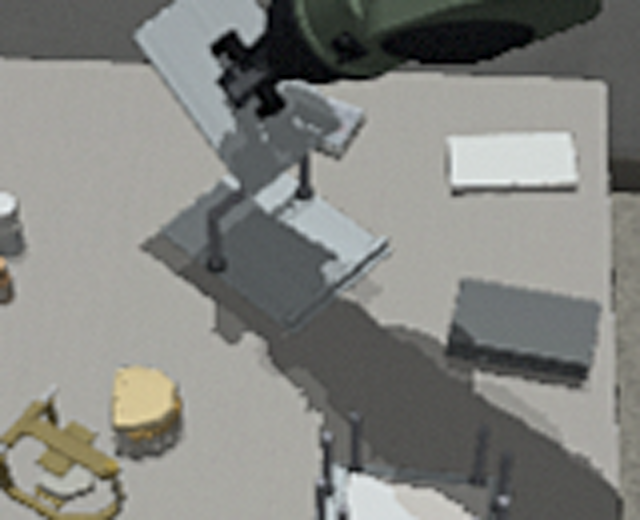

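The cover is above the rest, but q6 (0.16) and q7 (−2.52) are at their limits, so a 43° tool tilt won't reach. I'll set the cover back on the nest and regrasp the handle with the tool pitched about 22°.

```bash
python3 -c "
from rest import *
to(580,-150,250,-20,5);to(514,-13.5,217,-3.2,0)"
```

```text
shift cm [ -8.73  -4.25 -10.93] turn [  9.7 -32.1 -19.5] dist 14.6 t 6.45
shift cm [-21.67 -10.22 -17.06] turn [ 14.4 -35.8 -36.2] dist 29.4 t 6.45
```

Request:
{"op": "servo_tool", "data": {
  "plan": [
    [0.5,-4,-2,-5.5,4,-8,-6],
    [0.5,-8.7,-4.2,-10.9,7,-16,-12],
    [0.5,-8.7,-4.2,-10.9,9.7,-24,-18],
    [0.5,-8.7,-4.2,-10.9,9.7,-32,-20],
    [0.5,-13,-7,-15,12,-34,-27],
    [0.5,-17,-9,-17,14,-35,-33],
    [0.5,-21.7,-10.2,-17.1,14.4,-35.8,-36.2],
    [0.5,-21.7,-10.2,-17.1,14.4,-35.8,-36.2],
    [0.5,-21.7,-10.2,-17.1,14.4,-35.8,-36.2],
    [0.5,-21.7,-10.2,-17.1,14.4,-35.8,-36.2]
  ]
}}

```text
clock: 7.45
position: [0.5146, -0.015, 0.218]
tool_rot: [3.141, -0.002, -0.059]
force: [0.4, -0.3, -1.0]
grip_width: 0.0127
finger_force: 59.2
```

```bash
python3 -c "
from rest import *
o=bot.observe();print(o['qpos'].round(2),o['force'],o['position'],o['tool_rot'])
to(514.6,-13.6,100,-3.2,0)"
```

```text
[ 0.03  0.37 -0.15  1.9   0.07  0.88 -1.78] [ 0.40965542 -0.32774495 -0.97414067] [ 0.51461144 -0.01502254  0.21798895] [ 3.14050366e+00 -2.47353610e-03 -5.89674829e-02]
shift cm [-0.04 -0.15 11.8 ] turn [ 0.1 -0.1 -0.2] dist 11.8 t 7.45
```

Request:
{"op": "servo_tool", "data": {
  "plan": [
    [0.5,0,0,5,0,0,0],
    [0.5,0,-0.1,9,0,0,0],
    [0.5,0,-0.1,11,0,0,0],
    [0.5,0,-0.1,11.6,0,0,0],
    [0.5,0,-0.1,11.9,0,0,0],
    [0.5,0,-0.1,11.9,0,0,0],
    [4.5,0,-0.1,11.9,0,0,0],
    [4.5,0,-0.1,11.9,0,0,0],
    [4.5,0,-0.1,11.9,0,0,0],
    [4.5,0,-0.1,11.9,0,0,0]
  ]
}}

```text
clock: 8.45
position: [0.5148, -0.0124, 0.0989]
tool_rot: [3.141, -0.002, -0.057]
force: [0.9, -0.4, 0.5]
grip_width: 0.0445
finger_force: 0.0
```

```bash
python3 -c "
from rest import *
o=bot.observe();print(o['force'],o['position'],o['tool_rot'])
to(506,-13.6,99,-3.2,-22)"
```

```text
[ 0.89189706 -0.42528932  0.52935236] [ 0.51478171 -0.01243438  0.09888   ] [ 3.14129250e+00 -2.01128503e-03 -5.67385861e-02]
shift cm [-0.87  0.17 -0.01] turn [  0.  -22.1  -0.1] dist 0.9 t 8.45
```

Request:
{"op": "servo_tool", "data": {
  "plan": [
    [4.5,0,0,-0.8,0,0,0],
    [4.5,-0.3,0.1,-0.8,0,-8,0],
    [4.5,-0.6,0.1,-0.5,0,-16,0],
    [4.5,-0.8,0.1,0,0,-22,0],
    [4.5,-0.8,0.1,0,0,-22,0],
    [0.5,-0.8,0.1,0,0,-22,0],
    [0.5,-0.8,0.1,0,0,-22,0],
    [0.5,-0.8,0.1,0,0,-22,0],
    [0.5,-0.8,0.1,0,0,-22,0],
    [0.5,-0.8,0.1,0,0,-22,0]
  ]
}}

```text
clock: 9.45
position: [0.5065, -0.013, 0.0994]
tool_rot: [3.141, 0.382, -0.057]
force: [-1.2, -0.6, 8.0]
grip_width: 0.0127
finger_force: 59.5
```

```bash
python3 -c "
from rest import *
o=bot.observe();print(o['force'],o['position'],o['tool_rot'],o['qpos'].round(2))
to(506,-13.6,220,-3.2,-22)"
```

```text
[-1.17104668 -0.5735254   7.95032637] [ 0.50648036 -0.01300706  0.099363  ] [ 3.14113739  0.38166208 -0.05699129] [ 0.04  0.72 -0.15  1.7   0.05  1.11 -1.75]
shift cm [ -4.53   0.07 -11.18] turn [ 0.  -0.1 -0.1] dist 12.1 t 9.45
```

Request:
{"op": "servo_tool", "data": {
  "plan": [
    [0.5,-0.4,0,-1,0,0,0],
    [0.5,-1.2,0,-3,0,0,0],
    [0.5,-2.5,0,-6.2,0,0,0],
    [0.5,-4.5,0,-11.2,0,0,0],
    [0.5,-4.5,0,-11.2,0,0,0],
    [0.5,-4.5,0,-11.2,0,0,0]
  ]
}}

```text
clock: 10.05
position: [0.5071, -0.013, 0.2208]
tool_rot: [3.141, 0.379, -0.057]
force: [-0.6, -0.1, -2.0]
grip_width: 0.0124
finger_force: 58.6
```

```bash
cat > rest.py <<'E'
from m import *
ro=np.array([635.5,-285.,0]); Ey=lambda a,d:Ro.from_euler(a,d,degrees=True)
Rg=Ro.from_euler('xyz',[3.14114,.38166,-.057]); pg=np.array([506.5,-13,99.4])
Rc=Ro.from_euler('z',-.057); pc=np.array([512.4,-13.4,84.])
Rtc=Rg.inv()*Rc; ptc=Rg.inv().apply(pc-pg)   # cover in tool
def tgt(dx,lift,t=43,yaw=-40.2):
    R=Ey('z',yaw)*Ey('y',-t); X=ro+Ey('z',yaw).apply([-10+dx,0,55+lift])
    Rt=R*Rtc.inv(); p=X-Rt.apply(ptc)
    s=bot.observe(); Rn=Ro.from_euler('xyz',s['tool_rot'])
    d=Rn.inv().apply(p-s['position']*1000)/10
    print(dx,lift,'TCP',p.round(1),'shift',d.round(2),'turn',(Rn.inv()*Rt).as_rotvec(degrees=True).round(1),'|d|',np.linalg.norm(d).round(1))
E
python3 -c "
from rest import *
o=bot.observe();print(o['force'],o['position'],o['tool_rot'],o['grip_width'])
tgt(5,100)"
```

```text
[-0.58654956 -0.12427996 -2.03021301] [ 0.50711965 -0.0129827   0.22080328] [ 3.14134461  0.37919929 -0.0569967 ] 0.012432412468426914
5 100 TCP [ 620.4 -272.2  162.2] shift [14.05 25.23  0.71] turn [ 0.2 41.3 37.8] |d| 28.9
```

Request:
{"op": "servo_tool", "data": {
  "plan": [
    [0.5,2,4,-1,0,5,5],
    [0.5,5,9,-1,0,11,10],
    [0.5,8,14,-1,0,17,15],
    [0.5,11,19,-1,0,23,21],
    [0.5,14,25.2,0,0,29,27],
    [0.5,14,25.2,0.7,0.2,36,33],
    [0.5,14,25.2,0.7,0.2,41.3,37.8],
    [0.5,14,25.2,0.7,0.2,41.3,37.8],
    [0.5,14,25.2,0.7,0.2,41.3,37.8],
    [0.5,14,25.2,0.7,0.2,41.3,37.8]
  ]
}}

```text
clock: 11.05
position: [0.6199, -0.2714, 0.1606]
tool_rot: [3.138, -0.364, -0.698]
force: [-0.3, -0.3, -1.4]
grip_width: 0.0128
finger_force: 58.9
```

```bash
python3 -c "
from rest import *
o=bot.observe();print(o['force'],o['position'],o['tool_rot'],o['qpos'].round(2))
for a in((5,100),(5,40),(5,15),(4,6),(4,0)): tgt(*a)"
```

```text
[-0.33781621 -0.28520023 -1.37607331] [ 0.61990844 -0.27136515  0.16060556] [ 3.13843417 -0.36448562 -0.69836233] [ 0.12  0.55  0.18  1.85  0.15  0.42 -2.14]
5 100 TCP [ 620.4 -272.2  162.2] shift [ 0.14  0.03 -0.12] turn [0.1 0.2 0.2] |d| 0.2
5 40 TCP [ 620.4 -272.2  102.2] shift [-2.    0.01  5.49] turn [0.1 0.2 0.2] |d| 5.8
5 15 TCP [ 620.4 -272.2   77.2] shift [-2.89  0.    7.82] turn [0.1 0.2 0.2] |d| 8.3
4 6 TCP [ 619.6 -271.5   68.2] shift [-3.3   0.    8.63] turn [0.1 0.2 0.2] |d| 9.2
4 0 TCP [ 619.6 -271.5   62.2] shift [-3.52 -0.    9.19] turn [0.1 0.2 0.2] |d| 9.8
```

Joints are well inside their ranges now. I'll lower to 15 mm above the seat and check.

Request:
{"op": "servo_tool", "data": {
  "plan": [
    [0.5,-1.0,0,2.7,0,0.2,0.2],
    [0.5,-2.0,0,5.5,0,0.2,0.2],
    [0.5,-2.5,0,6.7,0,0.2,0.2],
    [0.5,-2.9,0,7.8,0,0.2,0.2],
    [0.5,-2.9,0,7.8,0,0.2,0.2],
    [0.5,-2.9,0,7.8,0,0.2,0.2]
  ]
}}

```text
clock: 11.65
position: [0.6203, -0.2727, 0.0781]
tool_rot: [3.141, -0.37, -0.705]
force: [0.0, -0.2, -1.0]
grip_width: 0.0127
finger_force: 58.9
```

```bash
python3 -c "
from rest import *
o=bot.observe();print(o['force'],o['position'],o['tool_rot'])
for a in((5,15),(4,6),(4,2),(4,-2)): tgt(*a)
c=grab('side');d=grab('scene')
A=cv2.resize(c['frame'][90:190,220:340],(480,400),interpolation=cv2.INTER_CUBIC);B=cv2.resize(d['frame'][150:250,250:330],(320,400),interpolation=cv2.INTER_CUBIC)
cv2.imwrite('pics/s4.png',np.hstack([A,B]))"
```

```text
[ 0.04884636 -0.23261913 -0.95403592] [ 0.62034789 -0.27274398  0.07814525] [ 3.14057963 -0.36996464 -0.70452964]
5 15 TCP [ 620.4 -272.2   77.2] shift [-0.07 -0.05  0.07] turn [ 0.1 -0.1 -0.2] |d| 0.1
4 6 TCP [ 619.6 -271.5   68.2] shift [-0.48 -0.05  0.88] turn [ 0.1 -0.1 -0.2] |d| 1.0
4 2 TCP [ 619.6 -271.5   64.2] shift [-0.63 -0.05  1.25] turn [ 0.1 -0.1 -0.2] |d| 1.4
4 -2 TCP [ 619.6 -271.5   60.2] shift [-0.77 -0.05  1.62] turn [ 0.1 -0.1 -0.2] |d| 1.8
```

View pics/s4.png

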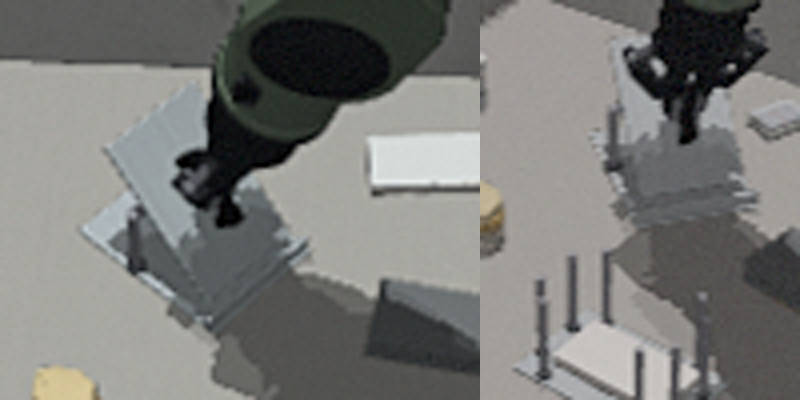

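The cover sits lined up behind the lip, parallel to the plate, so I'm lowering it the rest of the way.

Request:
{"op": "servo_tool", "data": {
  "plan": [
    [0.5,-0.3,-0.05,0.5,0,0,0],
    [0.5,-0.5,-0.05,0.9,0,0,0],
    [0.5,-0.55,-0.05,1.1,0,0,0],
    [0.5,-0.6,-0.05,1.2,0,0,0],
    [0.5,-0.6,-0.05,1.2,0,0,0]
  ]
}}

```text
clock: 12.25
position: [0.6191, -0.2713, 0.0638]
tool_rot: [3.14, -0.369, -0.704]
force: [0.0, 0.5, -2.0]
grip_width: 0.0131
finger_force: 58.9
```

```bash
python3 -c "
from rest import *
o=bot.observe();print(o['force'],o['moment'],o['position'],o['tool_rot'])
tgt(4,0);tgt(4,-2);tgt(2,-2)"
```

```text
[ 0.00240755  0.53055196 -1.97210386] [0.32992423 0.42340473 0.03215981] [ 0.6190963  -0.27134229  0.06376448] [ 3.14008439 -0.36899036 -0.70449818]
4 0 TCP [ 619.6 -271.5   62.2] shift [-0.01 -0.02  0.16] turn [ 0.1 -0.  -0.2] |d| 0.2
4 -2 TCP [ 619.6 -271.5   60.2] shift [-0.08 -0.02  0.35] turn [ 0.1 -0.  -0.2] |d| 0.4
2 -2 TCP [ 618.1 -270.2   60.2] shift [-0.27 -0.02  0.28] turn [ 0.1 -0.  -0.2] |d| 0.4
```

Request:
{"op": "servo_tool", "data": {
  "plan": [
    [0.5,-0.04,0,0.09,0,0,0],
    [0.5,-0.07,0,0.19,0,0,0],
    [0.5,-0.11,0,0.28,0,0,0],
    [0.5,-0.14,0,0.37,0,0,0]
  ]
}}

```text
clock: 12.65
position: [0.6198, -0.2719, 0.0612]
tool_rot: [3.141, -0.371, -0.705]
force: [-14.1, 7.6, 35.9]
grip_width: 0.0132
finger_force: 64.2
```

```bash
python3 -c "
from rest import *
o=bot.observe();print(o['force'],o['moment'],o['position'],o['tool_rot'])
tgt(4,-2)"
```

```text
[-14.05607555   7.6274789   35.93379722] [ 0.13071951  1.194974   -0.18554957] [ 0.61984742 -0.27189111  0.06123053] [ 3.14100875 -0.3711908  -0.70517109]
4 -2 TCP [ 619.6 -271.5   60.2] shift [-0.07 -0.02  0.08] turn [ 0.1 -0.1 -0.2] |d| 0.1
```

Request:
{"op": "servo_tool", "data": {
  "plan": [
    [0.5,0.03,0,-0.1,0,0,0],
    [0.5,0.05,0,-0.14,0,0,0],
    [2,0.05,0,-0.14,0,0,0],
    [4,0.05,0,-0.14,0,0,0],
    [4,0.05,0,-0.14,0,0,0],
    [4,0.05,0,-0.14,0,0,0]
  ]
}}

```text
clock: 13.25
position: [0.6191, -0.2713, 0.0614]
tool_rot: [3.14, -0.369, -0.705]
force: [0.1, 0.1, -0.2]
grip_width: 0.0406
finger_force: 0.0
```

```bash
python3 -c "
from rest import *
o=bot.observe();print(o['force'],o['moment'],o['position'],o['tool_rot'])
c=grab('side');d=grab('wrist')
A=cv2.resize(c['frame'][90:190,220:340],(480,400),interpolation=cv2.INTER_CUBIC);B=cv2.resize(d['frame'][0:340,150:422],(320,400))
cv2.imwrite('pics/s5.png',np.hstack([A,B]))"
```

```text
[ 0.05156177  0.14833849 -0.17550695] [0.2648929  0.27669416 0.01310626] [ 0.61912858 -0.27131748  0.06140508] [ 3.14020895 -0.3690964  -0.70454127]
```

View pics/s5.png

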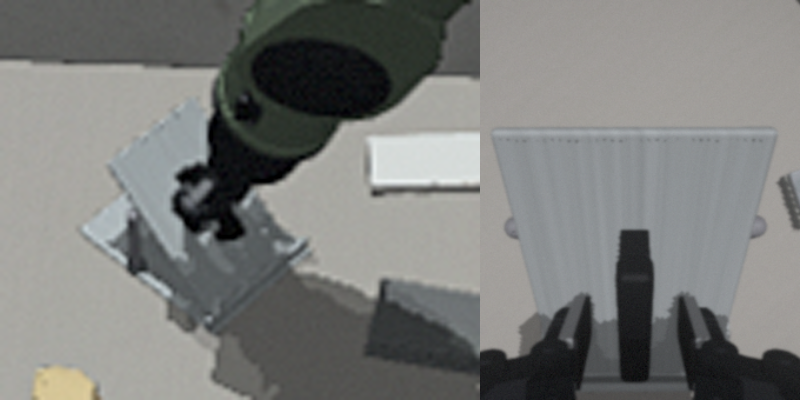

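The cover leans on the rail, its low edge behind the lip. I'll withdraw and look at the nest and the sheet pile.

Request:
{"op": "servo_tool", "data": {
  "plan": [
    [4,0,0,-2,0,0,0],
    [5,0,0,-6,0,0,0],
    [6,0,0,-11,0,0,0],
    [6,0,0,-14,0,0,0],
    [6,0,0,-16,0,0,0],
    [6,0,0,-16,0,0,0]
  ]
}}

```text
clock: 13.95
position: [0.576, -0.2335, 0.2136]
tool_rot: [-3.14, -0.373, -0.705]
force: [0.1, -0.2, -0.1]
grip_width: 0.0602
finger_force: 0.0
```

```bash
python3 -c "
from h import *
print(bot.observe()['position'])
to(450,-100,250,-6)"
```

```text
[ 0.57595006 -0.23349262  0.21359948]
shift cm [-15.67  -2.02 -10.03] turn [  6.3 -20.7 -34. ] dist 18.7 t 13.95
```

Request:
{"op": "servo_tool", "data": {
  "plan": [
    [6,-15.7,-2,-10,6.3,-20.7,-34],
    [6,-15.7,-2,-10,6.3,-20.7,-34],
    [6,-15.7,-2,-10,6.3,-20.7,-34],
    [6,-15.7,-2,-10,6.3,-20.7,-34],
    [6,-15.7,-2,-10,6.3,-20.7,-34],
    [6,-15.7,-2,-10,6.3,-20.7,-34],
    [6,-15.7,-2,-10,6.3,-20.7,-34],
    [6,-15.7,-2,-10,6.3,-20.7,-34]
  ]
}}

```text
clock: 14.75
position: [0.4491, -0.1005, 0.2467]
tool_rot: [3.14, 0.004, -0.108]
force: [-0.8, -0.4, 0.4]
grip_width: 0.0598
finger_force: 0.0
```

```bash
python3 -c "
from m import *
o=bot.observe();print(o['position'],o['tool_rot'],o['qpos'].round(2))
c=grab('wrist','w3.png')"
```

```text
[ 0.44912469 -0.10053563  0.24666804] [ 3.14015401  0.00383915 -0.1077642 ] [ 0.13  0.24 -0.05  1.99  0.02  0.91 -1.6 ]
```

View pics/w3.png

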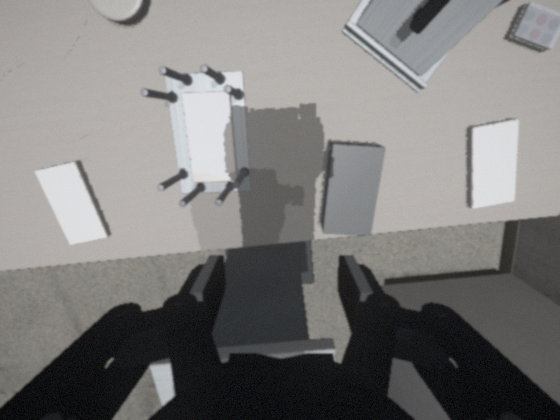

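One view now holds the nest with its base slab (208,140), the sheet pile (353,190), and slabs at (495,165) and (75,205). The cover is behind its lip.

```bash
python3 - <<'E'
from m import *
c=grab('wrist'); s=grab('side')
print('base',rect(c,(208,130),.016,20),'side',rect(s,(303,215),.016,25))
print('sheets',rect(c,(355,180),.036,16),'side',rect(s,(330,170),.036))
print('s1',rect(c,(495,160),.012,20)); print('s2',rect(c,(75,205),.012,20))
mm=lambda u,v,z:(plane(c,u,v,z)[:2]*1000).round(1)
print('plate',mm(166,76,.004),mm(242,71,.004),mm(248,190,.004),mm(180,193,.004))
print('rod bases',[mm(*p,.004) for p in((173,99),(187,81),(222,82),(237,96),(184,176),(202,188),(232,186),(244,174))])
print('rod tops',[mm(*p,.084) for p in((143,93),(162,70),(204,67),(228,90),(161,188),(182,203),(218,202),(241,170))])
E
```

```text
base [522.3  -8.4 127.1  69.5 -10.1] side [518.3 -10.3 100.9  51.4 -13.5]
sheets [ 396.2 -257.8  247.3  185.5  -89.6] side [ 427.2 -185.1  114.    59.1  -10.1]
s1 [ 436.9 -379.6  106.8   54.6    5.1]
s2 [443.6 186.  106.9  54.7   6.2]
plate [588.8  24.8] [584.5 -67.9] [437.  -54.3] [442.7  39. ]
rod bases [array([562.2,  22.1]), array([580.6,   0.6]), array([575. , -41.8]), array([557.2, -57.6]), array([465.3,  28.6]), array([446.4,   7.7]), array([444.9, -33.5]), array([459.5, -52.1])]
rod tops [array([563.5,  22.9]), array([ 5.817e+02, -3.000e-01]), array([580. , -40.8]), array([557.4, -60.3]), array([468. ,  27.5]), array([449. ,   8.5]), array([445.9, -31. ]), array([478.2, -61.3])]
```

```bash
python3 - <<'E'
from m import *
c=grab('wrist')
mm=lambda u,v,z:(plane(c,u,v,z)[:2]*1000).round(1)
print([mm(*p,.036) for p in((334,143),(383,147),(368,236),(322,233))])
f=c['frame']; hsv=cv2.cvtColor(f,cv2.COLOR_BGR2HSV)
g=cv2.cvtColor(f,cv2.COLOR_BGR2GRAY)
print(g[190,310:395:3],g[130:156:2,360],g[224:244:2,345])
o=bot.observe()
to(430,-280,40,-6)
E
```

```text
[array([ 490.9, -168.7]), array([ 480. , -226.9]), array([ 366. , -207.5]), array([ 376.6, -147.4])]
[113 116 154 171 136  71 116 147 141 141 140 141 141 138 138 137 137 136
 137 136 137 133 138 171 179 180 180 180 180] [179 180 181 180 180 175 129  82 120 143 145 142 142] [135 134 133 132 132 141 163 145 139 130]
shift cm [ 0.06 18.06 20.73] turn [ 0.1  0.2 -0.1] dist 27.5 t 14.95
```

Request:
{"op": "servo_tool", "data": {
  "plan": [
    [6.4,0,5,3,0,0,0],
    [6.4,0,10,6,0,0,0],
    [6.4,0,15,8,0,0,0],
    [6.4,0,18,12,0,0,0],
    [6.4,0,18,17,0,0,0],
    [6.4,0,18,21,0,0,0],
    [6.4,0,18,23,0,0,0],
    [6.4,0,18,23.5,0,0,0],
    [6.4,0,18,23.5,0,0,0]
  ]
}}

```text
clock: 15.85
position: [0.4294, -0.2792, 0.0124]
tool_rot: [3.141, 0.005, -0.105]
force: [-0.2, -0.3, 1.2]
grip_width: 0.0638
finger_force: 0.0
```

Request:
{"op": "servo_tool", "data": {
  "plan": [
    [6.4,0,0,0.3,0,0,0],
    [6.4,0,0,0.6,0,0,0],
    [6.4,0,0,0.9,0,0,0],
    [6.4,0,0,1.0,0,0,0]
  ]
}}

```text
clock: 16.25
position: [0.4297, -0.2794, 0.0027]
tool_rot: [3.14, 0.003, -0.105]
force: [-0.2, 0.4, 0.4]
grip_width: 0.0637
finger_force: 0.0
```

No contact at TCP z = 2.7 mm, so the tips do stand back when open. Continuing in small steps.

Request:
{"op": "servo_tool", "data": {
  "plan": [
    [6.4,0,0,0.2,0,0,0],
    [6.4,0,0,0.3,0,0,0],
    [6.4,0,0,0.3,0,0,0]
  ]
}}

```text
clock: 16.55
position: [0.4294, -0.2793, -0.0006]
tool_rot: [3.141, 0.004, -0.105]
force: [0.2, -0.1, 0.2]
grip_width: 0.0637
finger_force: 0.0
```

Request:
{"op": "servo_tool", "data": {
  "plan": [
    [6.4,0,0,0.1,0,0,0],
    [6.4,0,0,0.2,0,0,0]
  ]
}}

```text
clock: 16.75
position: [0.4295, -0.2793, -0.0026]
tool_rot: [3.141, 0.004, -0.105]
force: [-0.3, 0.1, 0.6]
grip_width: 0.0643
finger_force: 0.0
```

Request:
{"op": "servo_tool", "data": {
  "plan": [
    [6.4,0,0,0.1,0,0,0],
    [6.4,0,0,0.15,0,0,0]
  ]
}}

```text
clock: 16.95
position: [0.4294, -0.2793, -0.0042]
tool_rot: [3.141, 0.004, -0.105]
force: [0.1, -0.1, -0.1]
grip_width: 0.0643
finger_force: 0.0
```

Request:
{"op": "servo_tool", "data": {
  "plan": [
    [6.4,0,0,0.1,0,0,0],
    [6.4,0,0,0.1,0,0,0]
  ]
}}

```text
clock: 17.15
position: [0.4294, -0.2793, -0.0052]
tool_rot: [3.141, 0.004, -0.105]
force: [-0.1, -0.3, 0.9]
grip_width: 0.0638
finger_force: 0.0
```

Request:
{"op": "servo_tool", "data": {
  "plan": [
    [6.4,0,0,0.1,0,0,0],
    [6.4,0,0,0.1,0,0,0]
  ]
}}

```text
clock: 17.35
position: [0.4295, -0.2794, -0.006]
tool_rot: [3.141, 0.004, -0.105]
force: [-0.7, -0.1, 1.2]
grip_width: 0.0638
finger_force: 1.1
```

Request:
{"op": "servo_tool", "data": {
  "plan": [
    [6.4,0,0,0.07,0,0,0],
    [6.4,0,0,0.07,0,0,0]
  ]
}}

```text
clock: 17.55
position: [0.4295, -0.2794, -0.0061]
tool_rot: [3.141, 0.004, -0.105]
force: [-3.1, 2.7, 19.5]
grip_width: 0.0641
finger_force: 10.1
```

Contact at TCP z = −6.0 mm with 64 mm opening matches my finger-swing model. Now the top sheet.

```bash
python3 - <<'E'
from h import *
to(429.4,-279.3,90,-6)
to(428.4,-188,60,-10)
E
```

```text
shift cm [-0.05  0.   -9.61] turn [ 0.1  0.2 -0. ] dist 9.6 t 17.55
shift cm [-1.09 -9.07 -6.61] turn [0.1 0.2 4. ] dist 11.3 t 17.55
```

Request:
{"op": "servo_tool", "data": {
  "plan": [
    [6.4,0,0,-3,0,0,0],
    [7.4,0,0,-9,0,0,0],
    [7.4,-0.5,-4,-10,0,0.2,2],
    [7.4,-1.1,-9.1,-9,0,0.2,4],
    [7.4,-1.1,-9.1,-6.6,0,0.2,4],
    [7.4,-1.1,-9.1,-6.6,0,0.2,4],
    [7.4,-1.1,-9.1,-6.6,0,0.2,4]
  ],
  "force": 30
}}

```text
clock: 18.25
position: [0.4281, -0.1883, 0.0593]
tool_rot: [3.14, 0.001, -0.175]
force: [-0.4, -2.3, 1.1]
grip_width: 0.0744
finger_force: 0.0
```

```bash
python3 - <<'E'
from m import *
to(428.4,-188,26.5,-10)
c=grab('wrist','w4.png')
g=cv2.cvtColor(c['frame'],cv2.COLOR_BGR2GRAY)
E
```

```text
shift cm [ 0.03 -0.04  3.28] turn [ 0.1  0.1 -0. ] dist 3.3 t 18.25
```

View pics/w4.png

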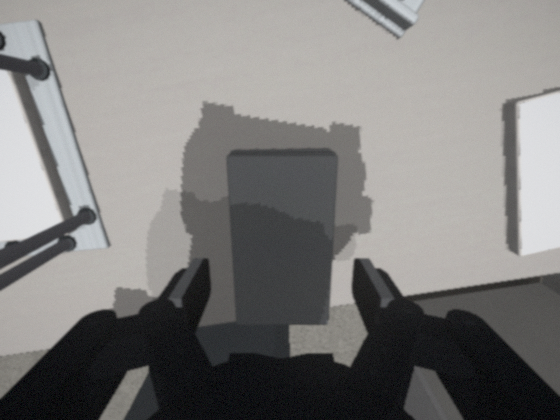

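The pile (px 229–337) is centred between the fingers (208–353). Descending to grip only the top sheet.

Request:
{"op": "servo_tool", "data": {
  "plan": [
    [7.4,0,0,2,0,0,0],
    [7.4,0,0,3,0,0,0],
    [7.4,0,0,3.2,0,0,0],
    [7.4,0,0,3.3,0,0,0],
    [6,0,0,3.3,0,0,0],
    [5.8,0,0,3.3,0,0,0],
    [5.8,0,0,3.3,0,0,0],
    [5.8,0,0,3.3,0,0,0]
  ]
}}

```text
clock: 19.1
position: [0.4284, -0.188, 0.0269]
tool_rot: [3.14, -0.0, -0.175]
force: [-1.9, -1.3, 6.1]
grip_width: 0.0626
finger_force: 31.6
```

Request:
{"op": "servo_tool", "data": {
  "plan": [
    [5.8,0,0,-0.5,0,0,0],
    [5.8,0,0,-2,0,0,0],
    [5.8,0,0,-5,0,0,0],
    [5.8,0,0,-10,0,0,0],
    [5.8,0,0,-12,0,0,0],
    [5.8,0,0,-12,0,0,0]
  ]
}}

```text
clock: 19.7
position: [0.4298, -0.1881, 0.1496]
tool_rot: [3.14, -0.005, -0.175]
force: [-0.3, -0.1, -1.0]
grip_width: 0.0624
finger_force: 33.2
```

```bash
python3 - <<'E'
from m import *
c=grab('wrist'); s=grab('side')
o=bot.observe();print(o['position'],o['tool_rot'],o['force'],o['grip_width'])
A=cv2.resize(s['frame'][120:240,260:380],(400,400),interpolation=cv2.INTER_CUBIC)
cv2.imwrite('pics/m6.png',np.hstack([A,cv2.resize(c['frame'][60:360,130:430],(400,400))]))
to(513,-15.4,150,-3.5)
E
```

```text
[ 0.42846373 -0.18753952  0.14668785] [ 3.14054522e+00 -7.44989979e-04 -1.74555278e-01] [-0.36544793  0.67367652 -1.39715245] 0.062368733812899195
shift cm [  5.34 -18.42  -0.35] turn [ 0.1 -0.  -6.5] dist 19.2 t 19.8
```

View pics/m6.png

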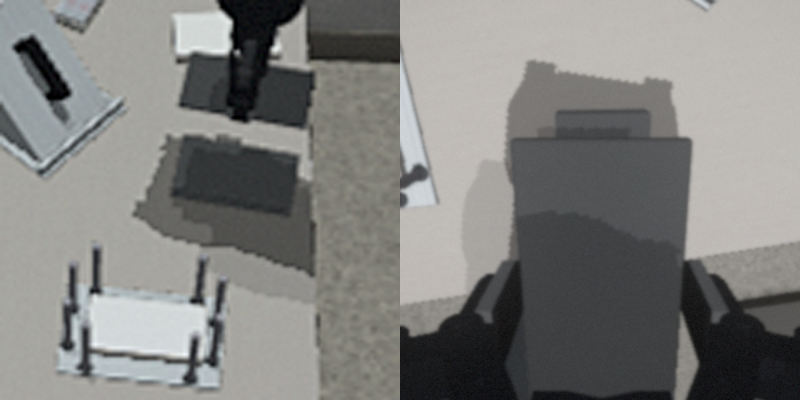

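A single sheet is held, level and centred. Its far edge in the wrist view is at row 163.5, columns 214–347.

```bash
cat >> h.py <<'E'
def off(uv1,uv2,dz,half,c=None):
    "held plate: far-edge pixels, top height above TCP (mm), half length -> centre offset in tool frame (mm)"
    c=c or grab('wrist'); o=bot.observe(); R=Ro.from_euler('xyz',o['tool_rot'])
    P=[R.inv().apply(plane(c,*p,o['position'][2]+dz/1000)-o['position'])*1000 for p in(uv1,uv2)]
    print('far edge tool',[p.round(1) for p in P],'centre dx',(P[0][0]+P[1][0])/2-half)
E
python3 - <<'E'
from h import *
off((214,163.5),(347.5,163.5),9.1,58)
to(513,-15.4,150,-3.5)
E
```

```text
far edge tool [array([ 58.4, -30.9,  -9.2]), array([58.5, 30.9, -9.1])] centre dx 0.45835668003397245
shift cm [  5.37 -18.42  -0.42] turn [ 0.   0.  -6.5] dist 19.2 t 19.85
```

Request:
{"op": "servo_tool", "data": {
  "plan": [
    [5.8,1.5,-5,-0.4,0,0,-2],
    [5.8,3,-10,-0.4,0,0,-4],
    [5.8,4.5,-15,-0.4,0,0,-5.5],
    [5.8,5.3,-18.4,-0.4,0,0,-6.5],
    [5.8,5.3,-18.4,-0.4,0,0,-6.5],
    [5.8,5.3,-18.4,-0.4,0,0,-6.5],
    [5.8,5.3,-18.4,-0.4,0,0,-6.5]
  ]
}}

```text
clock: 20.55
position: [0.5118, -0.0166, 0.1492]
tool_rot: [3.14, 0.002, -0.062]
force: [0.5, -0.7, -0.2]
grip_width: 0.0625
finger_force: 33.3
```

```bash
python3 - <<'E'
from h import *
c=grab('wrist','w5.png')
to(512.5,-15.4,15,-3.5)
E
```

```text
shift cm [ 0.08 -0.16 13.45] turn [ 0.1  0.1 -0.1] dist 13.5 t 20.6
```

View pics/w5.png

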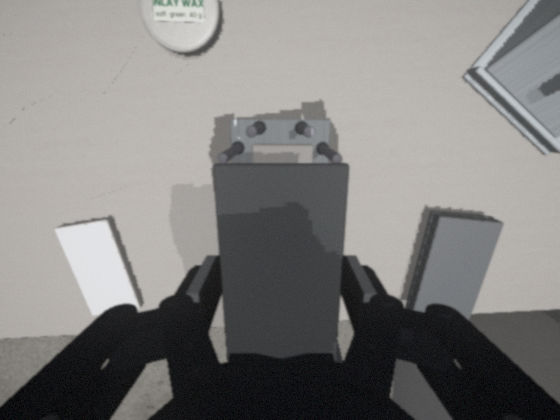

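The nest's rods at (257,130), (302,130), (231,152) and (330,152) straddle the sheet symmetrically about column 281. Lowering now.

Request:
{"op": "servo_tool", "data": {
  "plan": [
    [5.8,0.1,-0.1,3,0,0,0],
    [5.8,0.1,-0.1,6,0,0,0],
    [5.8,0.1,-0.1,8,0,0,0],
    [5.8,0.1,-0.1,10,0,0,0],
    [5.8,0.1,-0.1,12,0,0,0],
    [5.8,0.1,-0.1,13,0,0,0],
    [5.8,0.1,-0.1,13.4,0,0,0],
    [5.8,0.1,-0.1,13.4,0,0,0]
  ]
}}

```text
clock: 21.4
position: [0.5134, -0.0152, 0.016]
tool_rot: [3.141, 0.001, -0.062]
force: [0.7, 0.4, -0.5]
grip_width: 0.0627
finger_force: 33.2
```

Request:
{"op": "servo_tool", "data": {
  "plan": [
    [5.8,0,0,0.1,0,0,0],
    [5.8,0,0,0.1,0,0,0],
    [7,0,0,0.1,0,0,0],
    [7.2,0,0,0.1,0,0,0],
    [7.2,0,0,0.1,0,0,0]
  ]
}}

```text
clock: 21.9
position: [0.5136, -0.0147, 0.0152]
tool_rot: [3.141, 0.0, -0.061]
force: [0.2, -0.2, 0.1]
grip_width: 0.0717
finger_force: 0.0
```

Request:
{"op": "servo_tool", "data": {
  "plan": [
    [7.2,0,0,-2,0,0,0],
    [7.2,0,0,-6,0,0,0],
    [7.2,0,0,-11,0,0,0],
    [7.2,0,0,-16,0,0,0],
    [7.2,0,0,-16,0,0,0]
  ]
}}

```text
clock: 22.4
position: [0.5163, -0.0146, 0.1808]
tool_rot: [-3.141, -0.008, -0.062]
force: [0.1, -0.1, -1.2]
grip_width: 0.0718
finger_force: 0.0
```

```bash
python3 - <<'E'
from m import *
c=grab('wrist'); s=grab('side'); d=grab('scene')
print('s1',rect(s,(327,130),.012),'s2',rect(s,(325,282),.012),'s3',rect(s,(323,350),.012), rect(d,(222,336),.012))
print('s2w',rect(c,(95,260),.012,20))
A=cv2.resize(s['frame'][190:250,270:340],(420,360),interpolation=cv2.INTER_CUBIC)
cv2.imwrite('pics/m7.png',np.hstack([A,cv2.resize(c['frame'][60:330,130:430],(380,360))]))
to(444,187,100,6)
E
```

```text
s1 [ 490.  -397.9  150.   117.5   13.1] s2 [443.2 189.  104.9  52.6   6.2] s3 [445.8 383.1 104.9  53.2  -4.2] [446.9 382.1 106.1  54.1  -4.2]
s2w [443.8 185.4 107.1  55.2   6.2]
shift cm [ -8.16 -19.7    7.47] turn [ 0.   0.  -9.5] dist 22.6 t 22.55
```

View pics/m7.png

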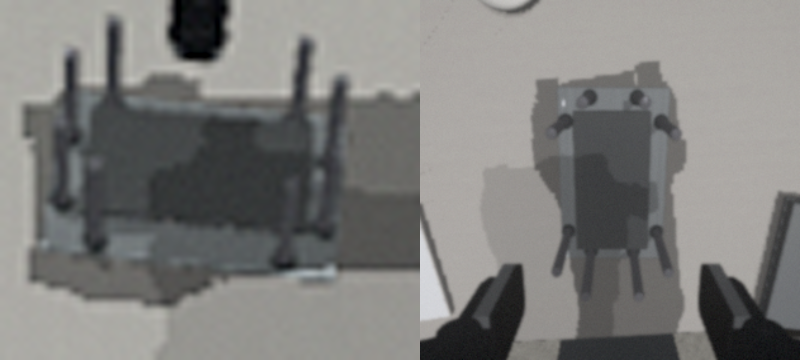

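The sheet lies flat inside the rods. Next is the slab at (444, 186), yaw 6°. I have used all 14 picture views, so from here I'll work with numbers only.

Request:
{"op": "servo_tool", "data": {
  "plan": [
    [7.2,-2,-5,1,0,0,-3],
    [7.2,-4,-10,3,0,0,-6],
    [7.2,-6,-15,5,0,0,-9.5],
    [7.2,-8.1,-19.7,7.5,0,0,-9.5],
    [7.2,-8.1,-19.7,7.5,0,0,-9.5],
    [7.2,-8.1,-19.7,7.5,0,0,-9.5],
    [7.2,-8.1,-19.7,7.5,0,0,-9.5]
  ],
  "force": 50
}}

```text
clock: 23.25
position: [0.444, 0.1865, 0.0987]
tool_rot: [3.14, 0.003, 0.106]
force: [0.7, -0.8, 1.5]
grip_width: 0.0717
finger_force: 0.0
```

```bash
python3 - <<'E'
from m import *
c=grab('wrist');f=c['frame'];print(bot.observe()['position'],f[200:330:20,281].max(1))
print(rect(c,(281,240),.012,25))
to(444,185.7,-2,6.2)
E
```

```text
[0.44459985 0.18596193 0.09918624] [114 113 113 113  87 127 115]
[437.8 170.4 191.1 131.7  32.8]
shift cm [-0.04  0.   10.12] turn [ 0.1  0.1 -0.2] dist 10.1 t 23.3
```

```bash
cat >> m.py <<'E'
def edges(c,z,rows=(220,240,260),half=27):
    "lateral slab edges between fingers -> tool y (mm), and far edge tool x"
    g=cv2.GaussianBlur(cv2.cvtColor(c['frame'],cv2.COLOR_BGR2GRAY),(3,3),0).astype(int)
    o=bot.observe();R=Ro.from_euler('xyz',o['tool_rot'])
    for r in rows:
        d=np.abs(np.diff(g[r,190:380]));k=[i+190 for i in np.argsort(-d)[:8]]
        print(r,sorted((i,round(float(R.inv().apply(plane(c,i+.5,r,z)-o['position'])[1]*1000),1),int(d[i-190])) for i in k))
    d=np.abs(np.diff(g[60:300,281]));k=[i+60 for i in np.argsort(-d)[:8]]
    print('col',sorted((i,round(float(R.inv().apply(plane(c,281,i+.5,z)-o['position'])[0]*1000),1),int(d[i-60])) for i in k))
E
python3 - <<'E'
from m import *
c=grab('wrist');edges(c,.012)
E
```

```text
220 [(np.int64(218), -52.4, 10), (np.int64(219), -51.6, 17), (np.int64(220), -50.7, 15), (np.int64(221), -49.9, 10), (np.int64(371), 76.5, 9), (np.int64(372), 77.3, 12), (np.int64(373), 78.2, 14), (np.int64(374), 79.0, 11)]
240 [(np.int64(236), -38.1, 11), (np.int64(237), -37.2, 12), (np.int64(238), -36.4, 10), (np.int64(239), -35.5, 7), (np.int64(247), -28.6, 7), (np.int64(303), 19.6, 8), (np.int64(312), 27.4, 8), (np.int64(313), 28.3, 10)]
260 [(np.int64(193), -76.8, 19), (np.int64(194), -75.9, 18), (np.int64(209), -62.7, 27), (np.int64(210), -61.9, 32), (np.int64(211), -61.0, 22), (np.int64(252), -24.8, 17), (np.int64(350), 61.6, 18), (np.int64(351), 62.5, 21)]
col [(np.int64(105), 86.5, 9), (np.int64(106), 85.8, 14), (np.int64(107), 85.1, 13), (np.int64(149), 54.2, 13), (np.int64(150), 53.4, 11), (np.int64(285), -67.5, 12), (np.int64(286), -68.6, 12), (np.int64(287), -69.6, 10)]
```

The slab's sides are at −28.6 and +28.3 mm and its far edge at +54 mm, so it is centred under the tool.

Request:
{"op": "servo_tool", "data": {
  "plan": [
    [7.2,0,0,4,0,0,0],
    [7.2,0,0,7.5,0,0,0],
    [7.2,0,0,9.5,0,0,0],
    [7.2,0,0,10.1,0,0,0],
    [7.2,0,0,10.1,0,0,0],
    [5.2,0,0,10.1,0,0,0],
    [5.2,0,0,10.1,0,0,0],
    [5.2,0,0,10.1,0,0,0],
    [5.2,0,0,10.1,0,0,0]
  ],
  "force": 50
}}

```text
clock: 24.25
position: [0.4454, 0.1867, 0.0003]
tool_rot: [3.141, -0.001, 0.104]
force: [-1.2, -2.8, 8.7]
grip_width: 0.0562
finger_force: 53.0
```

Request:
{"op": "servo_tool", "data": {
  "plan": [
    [5.2,0,0,-0.5,0,0,0],
    [5.2,0,0,-2,0,0,0],
    [5.2,0,0,-6,0,0,0],
    [5.2,0,0,-11,0,0,0],
    [5.2,0,0,-15,0,0,0],
    [5.2,0,0,-15,0,0,0],
    [5.2,0,0,-15,0,0,0]
  ]
}}

```text
clock: 24.95
position: [0.4452, 0.1871, 0.1502]
tool_rot: [-3.141, -0.002, 0.104]
force: [-1.4, -0.2, -2.7]
grip_width: 0.0561
finger_force: 54.8
```

```bash
python3 - <<'E'
from m import *
o=bot.observe();print(o['position'],o['tool_rot'],o['force'],o['grip_width'])
c=grab('wrist');edges(c,o['position'][2]+.0141,rows=(200,240))
to(513,-15,146,-3.5)
E
```

```text
[0.44520293 0.18707857 0.15022608] [-3.14139784e+00 -1.89385217e-03  1.04414497e-01] [-1.36641954 -0.17692872 -2.69971376] 0.05609881834451777
200 [(np.int64(218), -28.6, 9), (np.int64(219), -28.2, 11), (np.int64(220), -27.7, 7), (np.int64(339), 27.2, 9), (np.int64(340), 27.6, 10), (np.int64(355), 34.6, 13), (np.int64(356), 35.0, 17), (np.int64(357), 35.5, 13)]
240 [(np.int64(221), -28.5, 9), (np.int64(222), -28.0, 10), (np.int64(314), 16.4, 8), (np.int64(337), 27.5, 8), (np.int64(338), 27.9, 9), (np.int64(374), 45.3, 12), (np.int64(375), 45.8, 18), (np.int64(376), 46.3, 14)]
col [(np.int64(107), 82.9, 12), (np.int64(108), 82.5, 16), (np.int64(109), 82.1, 12), (np.int64(110), 81.7, 8), (np.int64(173), 55.0, 11), (np.int64(174), 54.5, 12), (np.int64(175), 54.1, 8), (np.int64(202), 41.4, 9)]
shift cm [ 4.69 20.78  0.32] turn [0.  0.  9.5] dist 21.3 t 25.0
```

Request:
{"op": "servo_tool", "data": {
  "plan": [
    [5.2,1,5,0.3,0,0,3],
    [5.2,2,10,0.3,0,0,6],
    [5.2,3.5,15,0.3,0,0,8],
    [5.2,4.7,20.8,0.3,0,0,9.5],
    [5.2,4.7,20.8,0.3,0,0,9.5],
    [5.2,4.7,20.8,0.3,0,0,9.5],
    [5.2,4.7,20.8,0.3,0,0,9.5]
  ]
}}

```text
clock: 25.7
position: [0.5125, -0.0144, 0.145]
tool_rot: [3.141, 0.003, -0.061]
force: [0.7, -0.1, -1.4]
grip_width: 0.0564
finger_force: 54.8
```

```bash
python3 - <<'E'
from m import *
to(513.3,-15,24,-3.5)
E
```

```text
shift cm [ 0.12  0.04 12.1 ] turn [0.  0.1 0. ] dist 12.1 t 25.7
```

Request:
{"op": "servo_tool", "data": {
  "plan": [
    [5.2,0,0,3,0,0,0],
    [5.2,0,0,6,0,0,0],
    [5.2,0,0,9,0,0,0],
    [5.2,0,0,11,0,0,0],
    [5.2,0,0,12,0,0,0],
    [5.2,0,0,12.1,0,0,0],
    [5.2,0,0,12.1,0,0,0]
  ]
}}

```text
clock: 26.4
position: [0.5133, -0.0145, 0.0255]
tool_rot: [3.141, 0.0, -0.06]
force: [-0.1, 1.3, -2.0]
grip_width: 0.0564
finger_force: 54.8
```

Request:
{"op": "servo_tool", "data": {
  "plan": [
    [5.2,0,0,0.1,0,0,0],
    [5.2,0,0,0.15,0,0,0],
    [7,0,0,0.15,0,0,0],
    [7.2,0,0,0.15,0,0,0],
    [7.2,0,0,0.15,0,0,0]
  ]
}}

```text
clock: 26.9
position: [0.5133, -0.0152, 0.0237]
tool_rot: [3.141, 0.0, -0.061]
force: [0.2, -0.3, 0.4]
grip_width: 0.0719
finger_force: 0.0
```

Request:
{"op": "servo_tool", "data": {
  "plan": [
    [7.2,0,0,-2,0,0,0],
    [7.2,0,0,-6,0,0,0],
    [7.2,0,0,-11,0,0,0],
    [7.2,0,0,-14,0,0,0],
    [7.2,0,0,-14,0,0,0]
  ]
}}

```text
clock: 27.4
position: [0.5152, -0.0151, 0.1676]
tool_rot: [3.141, -0.006, -0.062]
force: [0.5, 0.2, -0.3]
grip_width: 0.0718
finger_force: 0.0
```

```bash
python3 - <<'E'
from m import *
c=grab('wrist'); s=grab('side')
print('slab in nest',rect(c,(281,200),.034,12),rect(c,(281,200),.034,20))
print('s3',rect(s,(323,350),.012))
to(428.4,-187.8,60,-10)
E
```

```text
slab in nest [498.7 -14.7  79.7  55.2  -3.5] [430.1 -39.5 253.5 100.5   7.6]
s3 [445.8 383.1 104.9  53.2  -4.2]
shift cm [-7.44 17.76 10.41] turn [ 0.  -0.   6.5] dist 21.9 t 27.5
```

Request:
{"op": "servo_tool", "data": {
  "plan": [
    [7.4,-2,5,0,0,0,2],
    [7.4,-4,10,0,0,0,4],
    [7.4,-6,14,2,0,0,6],
    [7.4,-7.4,17.8,5,0,0,6.5],
    [7.4,-7.4,17.8,9,0,0,6.5],
    [7.4,-7.4,17.8,10.4,0,0,6.5],
    [7.4,-7.4,17.8,10.4,0,0,6.5],
    [7.4,-7.4,17.8,10.4,0,0,6.5]
  ],
  "force": 30
}}

```text
clock: 28.3
position: [0.4281, -0.188, 0.0594]
tool_rot: [3.141, 0.002, -0.174]
force: [-0.1, 0.3, 0.5]
grip_width: 0.0739
finger_force: 0.0
```

```bash
python3 - <<'E'
from m import *
print(bot.observe()['position'])
c=grab('wrist');edges(c,.030,rows=(200,240))
to(428.4,-187.8,20.5,-10)
E
```

```text
[ 0.42812998 -0.18798302  0.05943904]
200 [(np.int64(230), -31.0, 6), (np.int64(333), 32.5, 9), (np.int64(334), 33.1, 10), (np.int64(335), 33.7, 5), (np.int64(369), 54.7, 12), (np.int64(370), 55.3, 20), (np.int64(371), 56.0, 16), (np.int64(372), 56.6, 8)]
240 [(np.int64(190), -58.2, 19), (np.int64(191), -57.6, 17), (np.int64(192), -56.9, 10), (np.int64(233), -30.5, 9), (np.int64(347), 43.0, 9), (np.int64(348), 43.7, 13), (np.int64(349), 44.3, 13), (np.int64(350), 45.0, 10)]
col [(np.int64(119), 76.8, 7), (np.int64(120), 76.2, 16), (np.int64(121), 75.7, 21), (np.int64(122), 75.1, 13), (np.int64(147), 61.2, 11), (np.int64(148), 60.6, 14), (np.int64(149), 60.0, 11), (np.int64(150), 59.4, 6)]
shift cm [-0.03 -0.03  3.96] turn [0.1 0.  0. ] dist 4.0 t 28.35
```

Request:
{"op": "servo_tool", "data": {
  "plan": [
    [7.4,0.1,0,2,0,0,0],
    [7.4,0.1,0,3.4,0,0,0],
    [7.4,0.1,0,3.9,0,0,0],
    [7.4,0.1,0,3.95,0,0,0],
    [6,0.1,0,3.95,0,0,0],
    [5.8,0.1,0,3.95,0,0,0],
    [5.8,0.1,0,3.95,0,0,0],
    [5.8,0.1,0,3.95,0,0,0]
  ]
}}

```text
clock: 29.15
position: [0.4298, -0.1885, 0.0213]
tool_rot: [3.141, -0.001, -0.175]
force: [-1.7, 1.5, 5.8]
grip_width: 0.0625
finger_force: 31.3
```

Request:
{"op": "servo_tool", "data": {
  "plan": [
    [5.8,0,0,-0.5,0,0,0],
    [5.8,0,0,-2,0,0,0],
    [5.8,0,0,-6,0,0,0],
    [5.8,0,0,-11,0,0,0],
    [5.8,0,0,-13,0,0,0],
    [5.8,0,0,-13,0,0,0],
    [5.8,0,0,-13,0,0,0]
  ]
}}

```text
clock: 29.85
position: [0.4296, -0.1883, 0.1509]
tool_rot: [3.141, -0.001, -0.175]
force: [0.2, 0.5, -1.0]
grip_width: 0.0625
finger_force: 33.3
```

```bash
python3 - <<'E'
from m import *
o=bot.observe();print(o['position'],o['force'])
c=grab('wrist');edges(c,o['position'][2]+.0091,rows=(200,240))
s=grab('side');g=cv2.cvtColor(s['frame'],cv2.COLOR_BGR2GRAY); cv2.imwrite('pics/s8.png',s['frame'])
print('pile col315',g[158:192,325])
to(513,-15,150,-3.5)
E
```

```text
[ 0.42960476 -0.18830348  0.1508614 ] [ 0.23620004  0.4941592  -0.96018518]
200 [(np.int64(212), -32.7, 10), (np.int64(213), -32.2, 21), (np.int64(214), -31.7, 24), (np.int64(215), -31.2, 16), (np.int64(344), 30.6, 15), (np.int64(345), 31.1, 28), (np.int64(346), 31.5, 28), (np.int64(347), 32.0, 17)]
240 [(np.int64(210), -35.1, 13), (np.int64(211), -34.6, 21), (np.int64(212), -34.1, 18), (np.int64(217), -31.6, 9), (np.int64(341), 30.5, 9), (np.int64(342), 31.0, 23), (np.int64(343), 31.5, 32), (np.int64(344), 32.0, 23)]
col [(np.int64(114), 80.0, 13), (np.int64(115), 79.6, 18), (np.int64(116), 79.2, 17), (np.int64(117), 78.8, 9), (np.int64(139), 69.3, 9), (np.int64(140), 68.9, 14), (np.int64(141), 68.4, 11), (np.int64(166), 57.2, 7)]
pile col315 [165 168 123  97  94  76  67  68  64  56  56  54  51  54  54  56  54  51
  53  54  56  51  47  61  77  80  80  82  83  81  81  82  80  82]
shift cm [  5.26 -18.51  -0.06] turn [ 0.   0.1 -6.5] dist 19.2 t 29.95
```

Request:
{"op": "servo_tool", "data": {
  "plan": [
    [5.8,1.5,-5,0,0,0,-2],
    [5.8,3,-10,0,0,0,-4],
    [5.8,4.5,-15,0,0,0,-5.5],
    [5.8,5.3,-18.5,0,0,0,-6.5],
    [5.8,5.3,-18.5,0,0,0,-6.5],
    [5.8,5.3,-18.5,0,0,0,-6.5],
    [5.8,5.3,-18.5,0,0,0,-6.5]
  ]
}}

```text
clock: 30.65
position: [0.5131, -0.0164, 0.1493]
tool_rot: [3.14, 0.002, -0.063]
force: [-0.4, -1.4, -0.9]
grip_width: 0.0624
finger_force: 33.3
```

```bash
python3 - <<'E'
from m import *
to(513.8,-15,33,-3.5)
E
```

```text
shift cm [ 0.09 -0.16 11.63] turn [ 0.1  0.1 -0.1] dist 11.6 t 30.65
```

Request:
{"op": "servo_tool", "data": {
  "plan": [
    [5.8,0,-0.1,3,0,0,0],
    [5.8,0,-0.1,6,0,0,0],
    [5.8,0,-0.1,8,0,0,0],
    [5.8,0,-0.1,10,0,0,0],
    [5.8,0,-0.1,11.2,0,0,0],
    [5.8,0,-0.1,11.6,0,0,0],
    [5.8,0,-0.1,11.6,0,0,0]
  ]
}}

```text
clock: 31.35
position: [0.5136, -0.015, 0.034]
tool_rot: [3.14, 0.001, -0.062]
force: [0.4, -0.7, -0.3]
grip_width: 0.0622
finger_force: 33.3
```

Request:
{"op": "servo_tool", "data": {
  "plan": [
    [5.8,0,0,0.1,0,0,0],
    [5.8,0,0,0.15,0,0,0],
    [7,0,0,0.15,0,0,0],
    [7.2,0,0,0.15,0,0,0],
    [7.2,0,0,0.15,0,0,0]
  ]
}}

```text
clock: 31.85
position: [0.5139, -0.0144, 0.0327]
tool_rot: [3.141, 0.0, -0.061]
force: [-0.3, -0.3, 0.2]
grip_width: 0.0718
finger_force: 0.0
```

Request:
{"op": "servo_tool", "data": {
  "plan": [
    [7.2,0,0,-2,0,0,0],
    [7.2,0,0,-6,0,0,0],
    [7.2,0,0,-11,0,0,0],
    [7.2,0,0,-13,0,0,0],
    [7.2,0,0,-13,0,0,0],
    [7.2,0,0,-13,0,0,0]
  ]
}}

```text
clock: 32.45
position: [0.5138, -0.0143, 0.1625]
tool_rot: [3.141, 0.0, -0.061]
force: [-0.2, -0.5, -1.3]
grip_width: 0.0718
finger_force: 0.0
```

```bash
python3 - <<'E'
from m import *
s=grab('side');c=grab('wrist')
print('s3',rect(s,(323,350),.012))
edges(c,.040,rows=(170,200))
to(446.3,380,150,-4.2)
E
```

```text
s3 [445.8 383.1 104.9  53.2  -4.2]
170 [(np.int64(213), -61.8, 17), (np.int64(214), -60.9, 18), (np.int64(246), -31.5, 13), (np.int64(315), 31.9, 15), (np.int64(316), 32.8, 12), (np.int64(342), 56.7, 13), (np.int64(343), 57.6, 19), (np.int64(344), 58.5, 15)]
200 [(np.int64(223), -54.3, 8), (np.int64(224), -53.3, 13), (np.int64(225), -52.4, 14), (np.int64(226), -51.4, 10), (np.int64(247), -31.5, 11), (np.int64(329), 46.2, 13), (np.int64(330), 47.2, 18), (np.int64(331), 48.1, 15)]
col [(np.int64(109), 85.3, 14), (np.int64(110), 84.4, 20), (np.int64(111), 83.6, 14), (np.int64(138), 60.9, 13), (np.int64(139), 60.0, 17), (np.int64(140), 59.2, 11), (np.int64(258), -57.4, 8), (np.int64(259), -58.6, 9)]
shift cm [ -9.1  -38.95   1.13] turn [0.1 0.1 0.7] dist 40.0 t 32.55
```

The second sheet is flat at z = 40 mm, since its size reads correctly at that height. Now the third slab position, near (446, 380).

Request:
{"op": "servo_tool", "data": {
  "plan": [
    [7.2,-9.1,-39,1,0,0,0.7],
    [7.2,-9.1,-39,1,0,0,0.7],
    [7.2,-9.1,-39,1,0,0,0.7],
    [7.2,-9.1,-39,1,0,0,0.7],
    [7.2,-9.1,-39,1,0,0,0.7],
    [7.2,-9.1,-39,1,0,0,0.7],
    [7.2,-9.1,-39,1,0,0,0.7],
    [7.2,-9.1,-39,1,0,0,0.7],
    [7.2,-9.1,-39,1,0,0,0.7],
    [7.2,-9.1,-39,1,0,0,0.7]
  ],
  "force": 50
}}

```text
clock: 33.55
position: [0.4458, 0.3811, 0.1505]
tool_rot: [3.139, 0.002, -0.071]
force: [1.2, -0.2, -0.3]
grip_width: 0.0719
finger_force: 0.0
```

```bash
python3 - <<'E'
from m import *
o=bot.observe();print(o['position'],o['tool_rot'],o['qpos'].round(2))
c=grab('wrist')
for t in(10,15,20,25): print(rect(c,(281,200),.012,t))
edges(c,.012,rows=(180,210,240))
to(446.5,380,100,-4.2)
E
```

```text
[0.44578578 0.38110684 0.15052582] [ 3.13877078e+00  2.24548873e-03 -7.11557394e-02] [-0.79  0.56 -0.02  1.78  0.02  0.81 -2.46]
[477.1 325.8 209.7  77.7  61.6]
[358.4 380.9 301.1 270.6 -41.9]
[358.2 380.5 301.3 271.7 -41.8]
[358.7 381.4 301.8 274.  -42.1]
180 [(np.int64(206), -74.5, 11), (np.int64(207), -73.5, 15), (np.int64(208), -72.6, 16), (np.int64(209), -71.6, 13), (np.int64(210), -70.6, 8), (np.int64(252), -29.2, 8), (np.int64(309), 27.0, 11), (np.int64(310), 28.0, 10)]
210 [(np.int64(231), -51.4, 7), (np.int64(232), -50.4, 8), (np.int64(233), -49.4, 9), (np.int64(234), -48.4, 10), (np.int64(235), -47.3, 8), (np.int64(253), -29.0, 7), (np.int64(254), -28.0, 7), (np.int64(309), 28.1, 7)]
240 [(np.int64(253), -29.9, 10), (np.int64(254), -28.8, 16), (np.int64(255), -27.7, 15), (np.int64(256), -26.7, 9), (np.int64(282), 0.7, 13), (np.int64(283), 1.8, 15), (np.int64(284), 2.8, 14), (np.int64(285), 3.9, 10)]
col [(np.int64(92), 99.0, 16), (np.int64(93), 98.1, 13), (np.int64(142), 54.9, 12), (np.int64(236), -41.6, 15), (np.int64(237), -42.8, 20), (np.int64(238), -43.9, 20), (np.int64(246), -53.1, 16), (np.int64(247), -54.3, 15)]
shift cm [-0.   -0.04  5.09] turn [0.2 0.1 0. ] dist 5.1 t 33.6
```

Slab is centred (sides ±28.5 mm, ends +55/−54 mm). Descend and grip.

Request:
{"op": "servo_tool", "data": {
  "plan": [
    [7.2,0,0,5,0,0,0],
    [7.2,0,0,9,0,0,0],
    [7.2,0,0,12.5,0,0,0],
    [7.2,0,0,14.5,0,0,0],
    [7.2,0,0,15.2,0,0,0],
    [7.2,0,0,15.2,0,0,0],
    [5.2,0,0,15.2,0,0,0],
    [5.2,0,0,15.2,0,0,0],
    [5.2,0,0,15.2,0,0,0],
    [5.2,0,0,15.2,0,0,0]
  ]
}}

```text
clock: 34.6
position: [0.4476, 0.3803, 0.0017]
tool_rot: [3.142, -0.001, -0.074]
force: [-1.0, -3.7, 9.9]
grip_width: 0.0562
finger_force: 53.6
```

Request:
{"op": "servo_tool", "data": {
  "plan": [
    [5.2,0,0,-0.5,0,0,0],
    [5.2,0,0,-2,0,0,0],
    [5.2,0,0,-6,0,0,0],
    [5.2,0,0,-11,0,0,0],
    [5.2,0,0,-16,0,0,0],
    [5.2,0,0,-16,0,0,0],
    [5.2,0,0,-16,0,0,0]
  ]
}}

```text
clock: 35.3
position: [0.4473, 0.3809, 0.1625]
tool_rot: [-3.14, -0.002, -0.073]
force: [-0.4, 0.6, -2.5]
grip_width: 0.0562
finger_force: 54.3
```

```bash
python3 - <<'E'
from m import *
o=bot.observe();print(o['position'],o['tool_rot'],o['force'],o['grip_width'],o['qpos'].round(2))
c=grab('wrist');edges(c,o['position'][2]+.0117,rows=(200,240))
to(513.3,-15,160,-3.5)
E
```

```text
[0.44733479 0.38091185 0.16253978] [-3.13991674e+00 -1.61436332e-03 -7.34458518e-02] [-0.36601799  0.60327847 -2.54590579] 0.05621126781984432 [-0.8   0.54 -0.01  1.77  0.01  0.83 -2.46]
200 [(np.int64(219), -29.2, 9), (np.int64(220), -28.7, 12), (np.int64(221), -28.3, 8), (np.int64(252), -13.7, 8), (np.int64(253), -13.2, 6), (np.int64(338), 26.7, 6), (np.int64(339), 27.2, 9), (np.int64(340), 27.7, 10)]
240 [(np.int64(221), -29.5, 6), (np.int64(222), -29.0, 11), (np.int64(223), -28.5, 11), (np.int64(316), 17.2, 6), (np.int64(317), 17.7, 6), (np.int64(336), 27.0, 9), (np.int64(337), 27.5, 11), (np.int64(338), 28.0, 8)]
col [(np.int64(93), 88.5, 9), (np.int64(94), 88.1, 12), (np.int64(95), 87.7, 11), (np.int64(96), 87.3, 9), (np.int64(97), 86.9, 8), (np.int64(171), 55.4, 8), (np.int64(172), 54.9, 12), (np.int64(173), 54.5, 11)]
shift cm [ 9.53 38.95  0.11] turn [ 0.  -0.  -0.7] dist 40.1 t 35.35
```

Request:
{"op": "servo_tool", "data": {
  "plan": [
    [5.2,9.5,39,0,0,0,-0.7],
    [5.2,9.5,39,0,0,0,-0.7],
    [5.2,9.5,39,0,0,0,-0.7],
    [5.2,9.5,39,0,0,0,-0.7],
    [5.2,9.5,39,0,0,0,-0.7],
    [5.2,9.5,39,0,0,0,-0.7],
    [5.2,9.5,39,0,0,0,-0.7],
    [5.2,9.5,39,0,0,0,-0.7],
    [5.2,9.5,39,0,0,0,-0.7],
    [5.2,9.5,39,0,0,0,-0.7]
  ]
}}

```text
clock: 36.35
position: [0.5124, -0.0168, 0.1596]
tool_rot: [3.14, 0.003, -0.064]
force: [-0.1, 1.4, -1.6]
grip_width: 0.0559
finger_force: 54.4
```

```bash
python3 - <<'E'
from m import *
print(bot.observe()['grip_width']);to(513.3,-15,43.5,-3.5)
E
```

```text
0.05592242827813734
shift cm [ 0.11 -0.2  11.61] turn [ 0.1  0.1 -0.2] dist 11.6 t 36.35
```

Request:
{"op": "servo_tool", "data": {
  "plan": [
    [5.2,0,-0.1,3,0,0,0],
    [5.2,0,-0.1,6,0,0,0],
    [5.2,0,-0.1,9,0,0,0],
    [5.2,0,-0.1,11,0,0,0],
    [5.2,0,-0.1,11.5,0,0,0],
    [5.2,0,-0.1,11.6,0,0,0],
    [5.2,0,-0.1,11.6,0,0,0]
  ]
}}

```text
clock: 37.05
position: [0.5133, -0.014, 0.0451]
tool_rot: [3.141, 0.0, -0.061]
force: [-0.3, -0.2, -2.1]
grip_width: 0.0563
finger_force: 54.3
```

Request:
{"op": "servo_tool", "data": {
  "plan": [
    [5.2,0,0,0.1,0,0,0],
    [5.2,0,0,0.15,0,0,0],
    [7,0,0,0.15,0,0,0],
    [7.2,0,0,0.15,0,0,0],
    [7.2,0,0,0.15,0,0,0]
  ]
}}

```text
clock: 37.55
position: [0.5132, -0.0146, 0.0432]
tool_rot: [3.141, 0.0, -0.061]
force: [-0.0, 0.3, -0.0]
grip_width: 0.0723
finger_force: 0.0
```

Request:
{"op": "servo_tool", "data": {
  "plan": [
    [7.2,0,0,-2,0,0,0],
    [7.2,0,0,-6,0,0,0],
    [7.2,0,0,-11,0,0,0],
    [7.2,0,0,-12,0,0,0],
    [7.2,0,0,-12,0,0,0],
    [7.2,0,0,-12,0,0,0]
  ]
}}

```text
clock: 38.15
position: [0.5129, -0.0144, 0.1626]
tool_rot: [3.141, 0.001, -0.061]
force: [0.1, -0.9, -1.1]
grip_width: 0.0723
finger_force: 0.0
```

```bash
python3 - <<'E'
from m import *
c=grab('wrist')
edges(c,.052,rows=(150,170,190,200))
to(428.9,-188,60,-10)
E
```

```text
150 [(np.int64(212), -58.8, 18), (np.int64(247), -28.7, 19), (np.int64(248), -27.8, 18), (np.int64(313), 28.1, 19), (np.int64(314), 29.0, 18), (np.int64(334), 46.2, 17), (np.int64(335), 47.1, 21), (np.int64(336), 47.9, 17)]
170 [(np.int64(213), -59.2, 17), (np.int64(214), -58.3, 17), (np.int64(248), -28.4, 14), (np.int64(311), 27.0, 12), (np.int64(312), 27.9, 17), (np.int64(341), 53.4, 13), (np.int64(342), 54.2, 18), (np.int64(343), 55.1, 14)]
190 [(np.int64(216), -57.7, 10), (np.int64(217), -56.8, 11), (np.int64(248), -29.0, 10), (np.int64(249), -28.1, 12), (np.int64(311), 27.6, 14), (np.int64(312), 28.5, 14), (np.int64(339), 52.7, 10), (np.int64(340), 53.6, 10)]
200 [(np.int64(225), -50.2, 13), (np.int64(226), -49.3, 12), (np.int64(249), -28.4, 12), (np.int64(310), 27.0, 11), (np.int64(311), 27.9, 18), (np.int64(312), 28.8, 15), (np.int64(330), 45.1, 14), (np.int64(331), 46.0, 13)]
col [(np.int64(110), 84.3, 13), (np.int64(111), 83.6, 20), (np.int64(112), 82.8, 15), (np.int64(138), 61.8, 17), (np.int64(139), 61.0, 15), (np.int64(145), 56.0, 14), (np.int64(146), 55.1, 17), (np.int64(147), 54.3, 14)]
shift cm [-7.27 17.82 10.24] turn [0.1 0.1 6.5] dist 21.8 t 38.2
```

The slab sits flat at z = 52 mm. On to the third sheet, with the pile top now at 24 mm.

Request:
{"op": "servo_tool", "data": {
  "plan": [
    [7.4,-2,5,0,0,0,2],
    [7.4,-4,10,0,0,0,4],
    [7.4,-6,14,2,0,0,6],
    [7.4,-7.3,17.8,5,0,0,6.5],
    [7.4,-7.3,17.8,9,0,0,6.5],
    [7.4,-7.3,17.8,10.2,0,0,6.5],
    [7.4,-7.3,17.8,10.2,0,0,6.5],
    [7.4,-7.3,17.8,10.2,0,0,6.5]
  ],
  "force": 30
}}

```text
clock: 39.0
position: [0.4299, -0.1869, 0.0618]
tool_rot: [3.141, 0.001, -0.173]
force: [-0.0, -0.3, 0.1]
grip_width: 0.0737
finger_force: 0.0
```

```bash
python3 - <<'E'
from m import *
print(bot.observe()['position'])
c=grab('wrist');edges(c,.024,rows=(180,200,220))
to(428.9,-188,14.4,-10)
E
```

```text
[ 0.42989061 -0.18685407  0.06179444]
180 [(np.int64(233), -30.1, 9), (np.int64(234), -29.4, 12), (np.int64(235), -28.8, 9), (np.int64(335), 34.5, 10), (np.int64(336), 35.1, 9), (np.int64(363), 52.3, 13), (np.int64(364), 52.9, 20), (np.int64(365), 53.5, 16)]
200 [(np.int64(235), -29.4, 9), (np.int64(236), -28.8, 8), (np.int64(334), 34.6, 11), (np.int64(335), 35.3, 8), (np.int64(370), 57.9, 13), (np.int64(371), 58.6, 20), (np.int64(372), 59.2, 16), (np.int64(373), 59.9, 8)]
220 [(np.int64(236), -29.4, 8), (np.int64(237), -28.7, 8), (np.int64(333), 34.8, 11), (np.int64(334), 35.4, 9), (np.int64(366), 56.6, 8), (np.int64(367), 57.2, 13), (np.int64(368), 57.9, 15), (np.int64(369), 58.6, 10)]
col [(np.int64(119), 76.8, 8), (np.int64(120), 76.2, 17), (np.int64(121), 75.6, 20), (np.int64(122), 75.1, 13), (np.int64(123), 74.5, 5), (np.int64(149), 59.2, 9), (np.int64(150), 58.6, 15), (np.int64(151), 58.0, 13)]
shift cm [-0.12  0.12  4.79] turn [ 0.1 -0.   0.1] dist 4.8 t 39.05
```

Request:
{"op": "servo_tool", "data": {
  "plan": [
    [7.4,0,0.25,2,0,0,0],
    [7.4,0,0.25,4,0,0,0],
    [7.4,0,0.25,4.7,0,0,0],
    [7.4,0,0.25,4.75,0,0,0],
    [6,0,0.25,4.75,0,0,0],
    [5.8,0,0.25,4.75,0,0,0],
    [5.8,0,0.25,4.75,0,0,0],
    [5.8,0,0.25,4.75,0,0,0]
  ]
}}

```text
clock: 39.85
position: [0.4294, -0.1901, 0.0149]
tool_rot: [3.141, -0.001, -0.174]
force: [-1.2, 2.1, 10.0]
grip_width: 0.0627
finger_force: 32.4
```

Request:
{"op": "servo_tool", "data": {
  "plan": [
    [5.8,0,0,-0.5,0,0,0],
    [5.8,0,0,-2,0,0,0],
    [5.8,0,0,-6,0,0,0],
    [5.8,0,0,-11,0,0,0],
    [5.8,0,0,-14,0,0,0],
    [5.8,0,0,-14,0,0,0],
    [5.8,0,0,-14,0,0,0]
  ]
}}

```text
clock: 40.55
position: [0.4293, -0.1902, 0.1549]
tool_rot: [3.14, -0.002, -0.175]
force: [-0.6, 0.2, -0.1]
grip_width: 0.0627
finger_force: 33.4
```

```bash
python3 - <<'E'
from m import *
o=bot.observe();print(o['position'],o['force'])
c=grab('wrist');edges(c,o['position'][2]+.009,rows=(200,240))
to(513,-15,155,-3.5)
E
```

```text
[ 0.42926367 -0.19016     0.15486901] [-0.62041591  0.18063474 -0.10126218]
200 [(np.int64(212), -32.6, 11), (np.int64(213), -32.2, 23), (np.int64(214), -31.7, 25), (np.int64(215), -31.2, 14), (np.int64(344), 30.7, 15), (np.int64(345), 31.2, 27), (np.int64(346), 31.6, 29), (np.int64(347), 32.1, 18)]
240 [(np.int64(209), -35.6, 14), (np.int64(210), -35.1, 18), (np.int64(211), -34.6, 15), (np.int64(217), -31.6, 9), (np.int64(342), 31.1, 24), (np.int64(343), 31.6, 33), (np.int64(344), 32.1, 25), (np.int64(345), 32.6, 11)]
col [(np.int64(114), 80.1, 11), (np.int64(115), 79.7, 20), (np.int64(116), 79.3, 20), (np.int64(117), 78.9, 10), (np.int64(139), 69.4, 9), (np.int64(140), 69.0, 13), (np.int64(166), 57.2, 6), (np.int64(224), 28.6, 7)]
shift cm [  5.25 -18.69  -0.12] turn [ 0.1  0.  -6.5] dist 19.4 t 40.6
```

Request:
{"op": "servo_tool", "data": {
  "plan": [
    [5.8,1.5,-5,-0.1,0,0,-2],
    [5.8,3,-10,-0.1,0,0,-4],
    [5.8,4.5,-15,-0.1,0,0,-5.5],
    [5.8,5.3,-18.7,-0.1,0,0,-6.5],
    [5.8,5.3,-18.7,-0.1,0,0,-6.5],
    [5.8,5.3,-18.7,-0.1,0,0,-6.5],
    [5.8,5.3,-18.7,-0.1,0,0,-6.5]
  ]
}}

```text
clock: 41.3
position: [0.5128, -0.0162, 0.1538]
tool_rot: [3.14, 0.002, -0.062]
force: [0.2, -0.2, 0.3]
grip_width: 0.0623
finger_force: 33.4
```

```bash
python3 - <<'E'
from m import *
to(513.8,-15,50.8,-3.5)
E
```

```text
shift cm [ 0.11 -0.14 10.3 ] turn [ 0.1  0.1 -0.1] dist 10.3 t 41.3
```

Request:
{"op": "servo_tool", "data": {
  "plan": [
    [5.8,0,-0.1,3,0,0,0],
    [5.8,0,-0.1,6,0,0,0],
    [5.8,0,-0.1,8.5,0,0,0],
    [5.8,0,-0.1,9.8,0,0,0],
    [5.8,0,-0.1,10.3,0,0,0],
    [5.8,0,-0.1,10.3,0,0,0]
  ]
}}

```text
clock: 41.9
position: [0.5135, -0.0148, 0.0515]
tool_rot: [3.14, 0.001, -0.062]
force: [0.4, 0.8, -0.5]
grip_width: 0.0627
finger_force: 33.4
```

Request:
{"op": "servo_tool", "data": {
  "plan": [
    [5.8,0,0,0.1,0,0,0],
    [5.8,0,0,0.15,0,0,0],
    [7,0,0,0.15,0,0,0],
    [7.2,0,0,0.15,0,0,0],
    [7.2,0,0,0.15,0,0,0]
  ]
}}

```text
clock: 42.4
position: [0.5137, -0.0142, 0.0503]
tool_rot: [3.141, 0.0, -0.061]
force: [0.9, -0.6, 0.4]
grip_width: 0.0721
finger_force: 0.0
```

Request:
{"op": "servo_tool", "data": {
  "plan": [
    [7.2,0,0,-2,0,0,0],
    [7.2,0,0,-6,0,0,0],
    [7.2,0,0,-11,0,0,0],
    [7.2,0,0,-12,0,0,0],
    [7.2,0,0,-12,0,0,0],
    [7.2,0,0,-12,0,0,0]
  ]
}}

```text
clock: 43.0
position: [0.5134, -0.0141, 0.1696]
tool_rot: [3.141, 0.001, -0.061]
force: [0.4, 0.5, -1.4]
grip_width: 0.072
finger_force: 0.0
```

```bash
python3 - <<'E'
from m import *
c=grab('wrist')
edges(c,.058,rows=(150,170,190)); d=grab('scene')
print('s1 scene',rect(d,(357,197),.012))
to(437,-379.5,150,5)
E
```

```text
150 [(np.int64(212), -59.0, 16), (np.int64(213), -58.1, 17), (np.int64(214), -57.3, 12), (np.int64(316), 30.9, 9), (np.int64(332), 44.7, 11), (np.int64(333), 45.6, 18), (np.int64(334), 46.5, 23), (np.int64(335), 47.3, 18)]
170 [(np.int64(215), -57.6, 19), (np.int64(216), -56.7, 17), (np.int64(243), -32.9, 12), (np.int64(244), -32.0, 14), (np.int64(316), 31.6, 14), (np.int64(340), 52.7, 13), (np.int64(341), 53.6, 18), (np.int64(342), 54.5, 15)]
190 [(np.int64(221), -53.4, 12), (np.int64(222), -52.5, 11), (np.int64(244), -32.7, 10), (np.int64(245), -31.8, 11), (np.int64(315), 31.4, 11), (np.int64(316), 32.3, 14), (np.int64(317), 33.2, 9), (np.int64(331), 45.8, 11)]
col [(np.int64(109), 85.1, 13), (np.int64(110), 84.3, 21), (np.int64(111), 83.5, 16), (np.int64(137), 62.5, 11), (np.int64(138), 61.7, 17), (np.int64(139), 60.9, 16), (np.int64(140), 60.0, 9), (np.int64(263), -57.4, 8)]
s1 scene [ 437.3 -377.7  104.9   52.1    4.6]
shift cm [-5.35 36.93  1.94] turn [ 0.1  0.1 -8.5] dist 37.4 t 43.1
```

Request:
{"op": "servo_tool", "data": {
  "plan": [
    [7.2,-5.3,36.9,1.9,0,0,-8.5],
    [7.2,-5.3,36.9,1.9,0,0,-8.5],
    [7.2,-5.3,36.9,1.9,0,0,-8.5],
    [7.2,-5.3,36.9,1.9,0,0,-8.5],
    [7.2,-5.3,36.9,1.9,0,0,-8.5],
    [7.2,-5.3,36.9,1.9,0,0,-8.5],
    [7.2,-5.3,36.9,1.9,0,0,-8.5],
    [7.2,-5.3,36.9,1.9,0,0,-8.5],
    [7.2,-5.3,36.9,1.9,0,0,-8.5],
    [7.2,-5.3,36.9,1.9,0,0,-8.5]
  ],
  "force": 50
}}

```text
clock: 44.1
position: [0.4375, -0.3791, 0.15]
tool_rot: [-3.141, 0.002, 0.086]
force: [-0.2, 0.9, -0.7]
grip_width: 0.072
finger_force: 0.0
```

```bash
python3 - <<'E'
from m import *
o=bot.observe();print(o['position'],o['tool_rot'],o['qpos'].round(2))
c=grab('wrist')
edges(c,.012,rows=(160,180,210,240))
to(437,-379.5,0,5)
E
```

```text
[ 0.43752165 -0.3791049   0.15004395] [-3.14090209e+00  2.16321150e-03  8.60342931e-02] [ 0.59  0.55  0.04  1.8  -0.03  0.8  -0.85]
160 [(np.int64(210), -66.8, 14), (np.int64(211), -65.9, 14), (np.int64(251), -27.3, 12), (np.int64(252), -26.3, 13), (np.int64(310), 29.6, 12), (np.int64(354), 72.0, 13), (np.int64(355), 73.0, 19), (np.int64(356), 73.9, 16)]
180 [(np.int64(194), -84.1, 10), (np.int64(195), -83.1, 13), (np.int64(196), -82.1, 12), (np.int64(308), 28.2, 10), (np.int64(309), 29.2, 13), (np.int64(345), 64.7, 13), (np.int64(346), 65.6, 19), (np.int64(347), 66.6, 16)]
210 [(np.int64(252), -27.9, 8), (np.int64(253), -26.8, 8), (np.int64(308), 29.1, 8), (np.int64(320), 41.3, 13), (np.int64(321), 42.3, 16), (np.int64(322), 43.4, 16), (np.int64(323), 44.4, 15), (np.int64(324), 45.4, 9)]
240 [(np.int64(283), 3.8, 14), (np.int64(284), 4.8, 20), (np.int64(285), 5.9, 20), (np.int64(286), 6.9, 17), (np.int64(307), 29.0, 16), (np.int64(308), 30.1, 11), (np.int64(375), 100.5, 12), (np.int64(376), 101.6, 16)]
col [(np.int64(85), 105.0, 12), (np.int64(143), 54.2, 12), (np.int64(144), 53.3, 14), (np.int64(242), -48.0, 20), (np.int64(243), -49.1, 24), (np.int64(244), -50.3, 19), (np.int64(248), -54.9, 13), (np.int64(268), -78.8, 15)]
shift cm [-0.09  0.12 15.04] turn [-0.   0.1  0. ] dist 15.0 t 44.15
```

The slab spans −27.3 to +29.3 mm across and +54 to −55 mm along, so I'll shift 1 mm in y and go down.

Request:
{"op": "servo_tool", "data": {
  "plan": [
    [7.2,0,0.1,5,0,0,0],
    [7.2,0,0.1,9,0,0,0],
    [7.2,0,0.1,12.5,0,0,0],
    [7.2,0,0.1,14.5,0,0,0],
    [7.2,0,0.1,15.1,0,0,0],
    [7.2,0,0.1,15.1,0,0,0],
    [5.2,0,0.1,15.1,0,0,0],
    [5.2,0,0.1,15.1,0,0,0],
    [5.2,0,0.1,15.1,0,0,0],
    [5.2,0,0.1,15.1,0,0,0]
  ]
}}

```text
clock: 45.15
position: [0.4389, -0.3804, 0.002]
tool_rot: [3.14, -0.001, 0.087]
force: [-1.0, 2.5, 6.7]
grip_width: 0.0564
finger_force: 53.1
```

Request:
{"op": "servo_tool", "data": {
  "plan": [
    [5.2,0,0,-0.5,0,0,0],
    [5.2,0,0,-2,0,0,0],
    [5.2,0,0,-6,0,0,0],
    [5.2,0,0,-11,0,0,0],
    [5.2,0,0,-16,0,0,0],
    [5.2,0,0,-16,0,0,0],
    [5.2,0,0,-16,0,0,0]
  ]
}}

```text
clock: 45.85
position: [0.4387, -0.3806, 0.1628]
tool_rot: [3.139, -0.002, 0.087]
force: [-0.4, 0.5, -2.2]
grip_width: 0.0562
finger_force: 54.4
```

```bash
python3 - <<'E'
from m import *
o=bot.observe();print(o['position'],o['tool_rot'],o['force'],o['grip_width'])
c=grab('wrist');edges(c,o['position'][2]+.011,rows=(200,240))
to(513.3,-15,165,-3.5)
E
```

```text
[ 0.43867832 -0.38055346  0.16278184] [ 3.13858115e+00 -1.98594165e-03  8.69223725e-02] [-0.40087192  0.45701206 -2.2053008 ] 0.056235520777076796
200 [(np.int64(220), -27.7, 9), (np.int64(221), -27.2, 13), (np.int64(222), -26.8, 13), (np.int64(223), -26.3, 11), (np.int64(341), 29.5, 13), (np.int64(376), 46.0, 10), (np.int64(377), 46.5, 16), (np.int64(378), 47.0, 12)]
240 [(np.int64(223), -27.5, 8), (np.int64(308), 14.5, 8), (np.int64(309), 15.0, 8), (np.int64(338), 29.3, 13), (np.int64(339), 29.8, 12), (np.int64(368), 44.1, 10), (np.int64(369), 44.6, 15), (np.int64(370), 45.1, 14)]
col [(np.int64(88), 90.5, 9), (np.int64(89), 90.1, 15), (np.int64(90), 89.7, 14), (np.int64(91), 89.3, 11), (np.int64(173), 54.3, 9), (np.int64(174), 53.9, 13), (np.int64(175), 53.4, 12), (np.int64(176), 52.9, 9)]
shift cm [ 10.66 -35.72  -0.42] turn [ 0.1 -0.   8.5] dist 37.3 t 45.9
```

Request:
{"op": "servo_tool", "data": {
  "plan": [
    [5.2,10.7,-35.7,-0.4,0,0,8.5],
    [5.2,10.7,-35.7,-0.4,0,0,8.5],
    [5.2,10.7,-35.7,-0.4,0,0,8.5],
    [5.2,10.7,-35.7,-0.4,0,0,8.5],
    [5.2,10.7,-35.7,-0.4,0,0,8.5],
    [5.2,10.7,-35.7,-0.4,0,0,8.5],
    [5.2,10.7,-35.7,-0.4,0,0,8.5],
    [5.2,10.7,-35.7,-0.4,0,0,8.5],
    [5.2,10.7,-35.7,-0.4,0,0,8.5],
    [5.2,10.7,-35.7,-0.4,0,0,8.5]
  ]
}}

```text
clock: 46.9
position: [0.5131, -0.0154, 0.1632]
tool_rot: [3.14, 0.002, -0.061]
force: [-0.1, -0.7, -2.4]
grip_width: 0.0564
finger_force: 54.4
```

```bash
python3 - <<'E'
from m import *
print(bot.observe()['grip_width']);to(514,-15,62.5,-3.5)
E
```

```text
0.0563701418471464
shift cm [ 0.11 -0.06 10.07] turn [0.1 0.1 0. ] dist 10.1 t 46.9
```

Request:
{"op": "servo_tool", "data": {
  "plan": [
    [5.2,0.1,0,3,0,0,0],
    [5.2,0.1,0,6,0,0,0],
    [5.2,0.1,0,8.5,0,0,0],
    [5.2,0.1,0,9.6,0,0,0],
    [5.2,0.1,0,10.1,0,0,0],
    [5.2,0.1,0,10.1,0,0,0]
  ]
}}

```text
clock: 47.5
position: [0.5147, -0.016, 0.0631]
tool_rot: [3.14, 0.001, -0.062]
force: [-0.4, 0.5, -1.3]
grip_width: 0.0558
finger_force: 54.4
```

Request:
{"op": "servo_tool", "data": {
  "plan": [
    [5.2,0,0,0.1,0,0,0],
    [5.2,0,0,0.15,0,0,0],
    [7,0,0,0.15,0,0,0],
    [7.2,0,0,0.15,0,0,0],
    [7.2,0,0,0.15,0,0,0]
  ]
}}

```text
clock: 48.0
position: [0.5149, -0.0154, 0.0618]
tool_rot: [3.141, 0.0, -0.061]
force: [0.1, -0.0, -0.9]
grip_width: 0.0723
finger_force: 0.0
```

Request:
{"op": "servo_tool", "data": {
  "plan": [
    [7.2,0,0,-2,0,0,0],
    [7.2,0,0,-6,0,0,0],
    [7.2,0,0,-11,0,0,0],
    [7.2,0,0,-14,0,0,0],
    [7.2,0,0,-14,0,0,0],
    [7.2,0,0,-14,0,0,0]
  ]
}}

```text
clock: 48.6
position: [0.5149, -0.0152, 0.202]
tool_rot: [3.141, -0.001, -0.061]
force: [-0.0, -0.1, -0.7]
grip_width: 0.072
finger_force: 0.0
```

```bash
python3 - <<'E'
from m import *
c=grab('wrist')
edges(c,.070,rows=(140,160,180,200))
to(440,-150,260,-3.5)
E
```

```text
140 [(np.int64(219), -56.7, 12), (np.int64(220), -55.8, 16), (np.int64(221), -54.9, 13), (np.int64(309), 26.5, 11), (np.int64(310), 27.4, 11), (np.int64(329), 45.0, 12), (np.int64(330), 45.9, 18), (np.int64(331), 46.8, 14)]
160 [(np.int64(220), -56.9, 13), (np.int64(221), -56.0, 13), (np.int64(247), -31.5, 12), (np.int64(250), -28.6, 18), (np.int64(251), -27.7, 17), (np.int64(310), 28.0, 13), (np.int64(335), 51.6, 18), (np.int64(336), 52.5, 13)]
180 [(np.int64(222), -56.2, 16), (np.int64(223), -55.2, 15), (np.int64(250), -29.2, 10), (np.int64(251), -28.3, 14), (np.int64(309), 27.6, 12), (np.int64(310), 28.6, 10), (np.int64(333), 50.8, 13), (np.int64(334), 51.7, 13)]
200 [(np.int64(237), -42.6, 12), (np.int64(238), -41.6, 14), (np.int64(239), -40.7, 11), (np.int64(252), -27.9, 12), (np.int64(309), 28.3, 16), (np.int64(323), 42.0, 13), (np.int64(324), 43.0, 18), (np.int64(325), 44.0, 14)]
col [(np.int64(110), 85.0, 14), (np.int64(111), 84.2, 18), (np.int64(112), 83.3, 12), (np.int64(137), 61.5, 11), (np.int64(138), 60.6, 18), (np.int64(139), 59.7, 15), (np.int64(145), 54.2, 16), (np.int64(146), 53.3, 17)]
shift cm [-6.62 13.91 -5.87] turn [ 0.1  0.1 -0. ] dist 16.5 t 48.65
```

Everything is stacked. I'll pull away, then check numerically for any slab left over and that the cover and remaining sheet are in place.

Request:
{"op": "servo_tool", "data": {
  "plan": [
    [7.2,-3,5,-3,0,0,0],
    [7.2,-6.6,10,-5.9,0,0,0],
    [7.2,-6.6,14,-5.9,0,0,0],
    [7.2,-6.6,14,-5.9,0,0,0],
    [7.2,-6.6,14,-5.9,0,0,0],
    [7.2,-6.6,14,-5.9,0,0,0]
  ]
}}

```text
clock: 49.25
position: [0.4402, -0.1506, 0.2598]
tool_rot: [3.141, 0.002, -0.062]
force: [-0.1, 1.1, 1.2]
grip_width: 0.0719
finger_force: 0.0
```

```bash
python3 - <<'E'
from m import *
s=grab('side');c=grab('wrist')
a=cv2.imread('pics/side0.png')
for nm,f in(('start',a),('now',s['frame'])):
    m=((f.min(2)>200)*255).astype(np.uint8); n,l,st,ce=cv2.connectedComponentsWithStats(m)
    print(nm,[(ce[i].round(),st[i,4]) for i in range(1,n) if st[i,4]>80 and 180<ce[i][0]<355 and ce[i][1]>95])
g=cv2.imread('pics/w3.png')
print('tin/models unchanged (mean abs diff side):',[float(cv2.absdiff(a,s['frame'])[y0:y1,x0:x1].mean().round(1)) for x0,y0,x1,y1 in((195,175,250,225),(235,225,260,250),(276,114,293,128))])
b=cv2.imread('pics/s8.png') # with cover leaning at t=30
print('cover diff since t=30',cv2.absdiff(b,s['frame'])[100:175,235:300].mean().round(1))
mm=lambda u,v,z:(plane(c,u,v,z)[:2]*1000).round(1)
# blobs near white slab in nest
m=((s['frame'].min(2)>185)*255).astype(np.uint8);m[:180]=0;m[245:]=0;m[:,:265]=0;m[:,345:]=0
k=max(cv2.findContours(m,cv2.RETR_EXTERNAL,cv2.CHAIN_APPROX_NONE)[0],key=cv2.contourArea)[:,0].astype(float)
print('nest slab @z70',cv2.minAreaRect(np.array([plane(s,u,v,.07)[:2]*1000 for u,v in k],np.float32)))
print(bot.observe()['clock'])
E
```

```text
start [(array([327., 130.]), np.int32(335)), (array([325., 281.]), np.int32(637)), (array([324., 350.]), np.int32(741))]
now [(array([303., 209.]), np.int32(542)), (array([181., 236.]), np.int32(100))]
tin/models unchanged (mean abs diff side): [4.0, 4.3, 4.8]
cover diff since t=30 1.7
nest slab @z70 ((511.4526672363281, -12.717643737792969), (55.76374816894531, 107.17794799804688), 86.21485900878906)
49.35
```

Only three loose slabs were there at the start, and none are left out. The top slab measures 107 x 56 mm at the 70 mm plane, so the stack height is right. The cover has not moved.

```bash
python3 -c "
from workcell import bot
print(bot.job_done())"
```

```text
the job is handed in; nothing more can be done
None
```

Job handed in at about 49 s: the cover leans on its rest, all three loose slabs lie in the nest with one sheet under each, and the spare sheet is still on its stand; camera checks showed nothing out of place, but I haven't seen the official result.

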